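# Feed drilled blocks from the magazine, gauge them and sort them

### The arm

A 7-joint arm with a two-finger parallel gripper is mounted at the origin on the work surface. World frame = base frame: x ahead of the robot, y to its left, z up, the work surface at z = 0. Lengths are in m, angles in rad, forces in N, time in s.
With the tool pointing down it reaches from about 0.35 to 0.9 m from the base axis. Payload 8.1 kg.
Tool frame: the origin (TCP) lies between the finger pads; the fingertips stand 17 mm ahead of it and the grasp point (between the pads) lies 2 mm behind it; z points along the fingers, y is the line along which they close (so a half turn about z gives the same grasp; the last joint's range is limited). The gripper opens to 92 mm and grips with 3 to 60 N. Pads are 19 mm wide; open, the fingers measure 130 mm over their backs; the gripper's body (75 mm by 190 mm) begins 47 mm behind the grasp point.
Start: joints at [-1.207, 0.434, 0.025, 1.573, -0.012, 1.134, -0.075], TCP at [0.281, 0.558, 0.244] pointing down, gripper open.
Joint ranges: [-2.62, 2.62], [-0.44, 2.09], [-1.27, 1.32], [0.08, 2.57], [-1.32, 4.46], [0.12, 2], [-2.74, 2.74]. Speed limits (rad/s): [2.22, 2.22, 3.01, 3.01, 3.14, 3.14, 3.14].

### API

Orientations are given as a rotation vector (axis times angle).
In Python, from cell import observe, get_image, calibration, sign_off, look_for, regions_of, landmark_of gives the robot as it stands.
- The arm moves only by the tool jog_arm, never from a script. Its argument "plan" is a list of rows, each an object with "offset": the shift along the tool's x, y, z normalised to -1 to 1, where 1 is 0.15 m, a list of three; "twist": the turn, a rotation vector about the tool's x, y, z normalised to -1 to 1, where 1 is 2 pi rad, a list of three; "fingers": the gripper command: -1 is shut, 1 is fully open, values between are in proportion. In form: [{"offset": [x, y, z], "twist": [ax, ay, az], "fingers": fingers}, ...]. A call has 1 to 20 rows; each row is the pose to reach, as a shift and turn from the pose commanded when the call began, along the tool's axes at that moment, turning the shorter way round; what a row does not reach only later rows make up. A row lasts 1/8 s, in which the tool goes at most 62.5 mm and 10.7 degrees, less where a joint would pass 70% of its speed; a pose out of reach is approached as far as the arm can. A call with a number of a shift or a turn outside -1 to 1 is refused whole. A call with a gripper value outside its range is refused whole. The fingers move at their own pace and stop on an object; "newtons" is the grip in N (left out, the last holds). Time passes only in rows, so rows that repeat a pose let the fingers close. It gives the time, the measured TCP pose, the force, the opening and the grip force at its end, in the units of the state.
- observe(): the state, without advancing time (a new reading comes with each control period).
- get_image(name): name is "scene" or "side" or "wrist"; returns the picture (480x640x3 uint8, red, green, blue); there is no depth.
- calibration(name): a dict with "fov_y" (degrees; the focal length in pixels is half the picture's height over the tangent of half this angle, whatever the lens; pixels are square), "cx", "cy" (the principal point, pixels), "position" and "attitude" of the camera in the world. Camera axes: x right, y down, z forward; pixel columns grow to the right and rows downward; lengths in m; the calibration is good to about 2 mm. A picture is of the moment at which its call begins: read the wrist's pose just before it. calibration takes no time and is no camera call; for the wrist camera it gives the pose at the moment of the call.
- sign_off(): hands the job in; it is judged then, once.
Trained networks look in the newest picture that a camera, given by its name, has taken for a name from the list of things; names that differ only in an ending like _2 or _b are one class to them, and where a whole thing is asked for, a point or a joint stands for the part that bears it (a point fixed in the world has none). Each returns a list of dicts, best first, with "conf" (0 to 1); they miss things now and then, are a little off and sometimes report something else, mostly with a low value. They report only what shows in the picture. A call takes as long as a camera call. They do not tell look-alikes from the thing itself.
- look_for(thing, camera): "box" ([left, top, width, height] as shares, 0 to 1, of the picture: columns of its width, rows of its height, round what is visible of it).
- regions_of(thing, camera): "region" (480x640 bool, what is visible of it) and "box" ([left, top, width, height] as shares, 0 to 1, of the picture: columns of its width, rows of its height, round what is visible of it).
- landmark_of(thing, camera): "at" ([row, column] as shares, 0 to 1, of the picture: columns of its width, rows of its height: a listed point, or the origin of a listed thing).
The state is a dict: "clock": time; "joints": joint angles; "dq": joint speeds; "joint_efforts": joint torques, N m; "position": TCP position; "ee_rot": TCP orientation; "force": force on the tool from outside, world axes, zero at the start; "ft_torque": the same for the moment, N m; "width": opening from 0.0 (shut) to 1.0 (fully open); "gripper_force": force on a finger pad.
Only numpy, scipy, OpenCV 4.12 (cv2) and the standard library are available. Lean on these libraries where they do the work, as an engineer would, in place of code of your own. Each camera call takes 0.05 s, during which the arm holds its last target. There are 200 camera calls.

### The job

Work through the stack of drilled spacer blocks one at a time: push the bottom block right out of the magazine with its slide and draw the slide back so that the rest drop, then try the block on the plug gauge, lowering it over the pin as far as it will go. Put it in the blue bin if it went all the way down flat onto the collar, or in the orange bin if it stuck higher up. When the magazine is empty, leave the slide fully back, and leave the other things on the bench where they are.

Things in the scene. Friction and masses are not known exactly. Their poses are not given: they have to be found in the camera images.
- magazine: fixed gravity-fed magazine: four aluminium corner angles, 118 mm high, 62 mm wide over all, round a stack of blocks on a rail 40 mm wide, top 30 mm above the table. Origin: on the table under the stack's middle; x points the way blocks come out (about world -y), z up. The front angles end at x = 46 mm and leave a gate 20 mm high above the rail: only the bottom block passes
- pusher (a joint): magazine's push slide, m: 0 fully back, 0.115 fully forward; 2 N friction, no spring. A steel plate 13 mm thick on the rail behind the stack: its front face is at magazine x = -54 mm + joint; it meets the bottom block near 0.014 and fully forward has it wholly out on the rail. The others lie on the plate until the slide is back below 0.01, then drop one block down
- pusher_grip (a point): centre of the slide's red upright round grip, 26 mm diameter, 40 mm tall, on a thin post, 94 mm above the table; at magazine x = -189 mm + joint, y = 0
- rail_end (a point): point on the rail's top, 30 mm above the table, at magazine x = 101 mm, under the middle of a block pushed fully out; axes as the magazine. The rail runs on to x = 135 mm and, behind, to -225 mm; it is narrower than a block, so fingers can reach down past both long sides
- gauge_seat (a point): plug gauge, loose, 0.95 kg: foot 80 x 80 x 12 mm, collar 38 mm wide, stepped pin. Point: centre of the collar's top, 45 mm above the table; z up. Above it 25 mm of 22 mm pin, a 3.5 mm bevel, a 15 mm brass pilot; tip at 47 mm. A good hole (25 mm) goes down flat on the collar (block middle 8 mm above this point), a tight one (18 mm) stops on the bevel (middle about 35 mm above)
- bin_blue_in (a point): blue open stacking bin for good blocks, loose, 0.45 kg: outside 130 (x) x 190 (y) x 55 mm high, walls and floor 5 mm, the wall at -x only 35 mm high. This point is the centre of the inner floor, 5 mm above the table; z up
- bin_orange_in (a point): orange open stacking bin for tight blocks, to be drilled again, same size, point and axes as the blue one
- block_a_mid (a point): centre (half-way up) of a beech spacer block 80 (x) x 50 (y) x 16 (z) mm, about 45 g, with one hole through its middle along z, 25 mm (good) or 18 mm (tight); which of them shows when it is tried. In the stack its x lies along the magazine's x; of the blocks present the first by letter lies lowest; 3 or 4 of the seven are there
- block_b_mid (a point): centre (half-way up) of a beech spacer block 80 (x) x 50 (y) x 16 (z) mm, about 45 g, with one hole through its middle along z, 25 mm (good) or 18 mm (tight); which of them shows when it is tried. In the stack its x lies along the magazine's x; of the blocks present the first by letter lies lowest; 3 or 4 of the seven are there
- block_c_mid (a point): centre (half-way up) of a beech spacer block 80 (x) x 50 (y) x 16 (z) mm, about 45 g, with one hole through its middle along z, 25 mm (good) or 18 mm (tight); which of them shows when it is tried. In the stack its x lies along the magazine's x; of the blocks present the first by letter lies lowest; 3 or 4 of the seven are there
- block_d_mid (a point): centre (half-way up) of a beech spacer block 80 (x) x 50 (y) x 16 (z) mm, about 45 g, with one hole through its middle along z, 25 mm (good) or 18 mm (tight); which of them shows when it is tried. In the stack its x lies along the magazine's x; of the blocks present the first by letter lies lowest; 3 or 4 of the seven are there
- block_e_mid (a point): centre (half-way up) of a beech spacer block 80 (x) x 50 (y) x 16 (z) mm, about 45 g, with one hole through its middle along z, 25 mm (good) or 18 mm (tight); which of them shows when it is tried. In the stack its x lies along the magazine's x; of the blocks present the first by letter lies lowest; 3 or 4 of the seven are there
- block_f_mid (a point): centre (half-way up) of a beech spacer block 80 (x) x 50 (y) x 16 (z) mm, about 45 g, with one hole through its middle along z, 25 mm (good) or 18 mm (tight); which of them shows when it is tried. In the stack its x lies along the magazine's x; of the blocks present the first by letter lies lowest; 3 or 4 of the seven are there
- block_g_mid (a point): centre (half-way up) of a beech spacer block 80 (x) x 50 (y) x 16 (z) mm, about 45 g, with one hole through its middle along z, 25 mm (good) or 18 mm (tight); which of them shows when it is tried. In the stack its x lies along the magazine's x; of the blocks present the first by letter lies lowest; 3 or 4 of the seven are there
- tape: bystander, not always there: yellow tape roll lying flat, 90 mm diameter, 25 mm high; origin under its centre
- screwdriver: bystander: screwdriver lying along its x, about 200 mm; origin on the table
- pencil: bystander: flat red carpenter's pencil along its x, 180 x 12 x 8 mm; origin under its middle
- sanding_block: bystander, not always there: cork sanding block 100 x 60 x 35 mm; origin under its centre
- square: bystander: try square lying flat, wooden stock 100 mm along x, blade 140 mm along +y; origin under the stock
- cup: bystander: steel cup with drill bits, 72 mm diameter, 85 mm high, bits to 140 mm; origin under its centre
There are look-alikes about, which are no part of the job. What is shaped like the part that bears gauge_seat but brown or pink is not meant.

How it is judged:
By the outcome, as a careful person would: the job done as asked, in the order asked, and still so for the second after the job is handed in, with the robot touching nothing.
Of block_a, block_b only 1 to 1 are there at a start; the rules pass over those that are not, and their reading is None.
Of block_c, block_d only 1 to 1 are there at a start; the rules pass over those that are not, and their reading is None.
Of block_e, block_f only 1 to 1 are there at a start; the rules pass over those that are not, and their reading is None.
Of block_g, tape, sanding_block only 1 to 2 are there at a start; the rules pass over those that are not, and their reading is None.
At some moment in a run one of gauge, bin_blue, bin_orange may be knocked a few centimetres aside while the robot is not near it.
Once in a run the grip may slacken for a moment while it holds something.
It also fails if it takes over 210 s, if anything falls off the work surface, if the arm or the gripper's body presses on something with over 40 N, if the wrist force passes 120 N, or if a joint passes its speed limit or range.

## Working session

There is one attempt and no reset: what is moved stays moved. The work goes in short steps, Python scripts to look and compute and a tool call to move; the robot and the scene stay as the last step left them, time stands still between calls to the robot, and variables do not carry over. Pictures are saved under pics/ and viewed, at most 14 in all, crops included, and the job is handed in when it is done.

Besides the shell and the picture viewer there is one more tool, called after "Emit:" as name(argument=value, ...), one argument or row to a line, values as JSON. jog_arm: Moves the arm, as the interface text tells. Scaled input: -1 to 1 covers 0.15 m each way for a shift and 2 pi rad each way for a turn. Its arguments: {"type":"object","properties":{"plan":{"type":"array","items":{"type":"object","properties":{"offset":{"type":"array","items":{"type":"number","minimum":-1,"maximum":1}},"twist":{"type":"array","items":{"type":"number","minimum":-1,"maximum":1}},"fingers":{"type":"number"}}}},"newtons":{"type":"number"}},"required":["plan"]}

```bash
mkdir -p pics; ls; python3 - <<'E'
from cell import *
import cv2
print(observe())
for n in("scene","side","wrist"):
    im=get_image(n); cv2.imwrite(f"pics/{n}0.png",im[:,:,::-1]); print(n,calibration(n))
E
```

```text
pics
{'clock': 0.0, 'joints': array([-1.2065981 ,  0.43522733,  0.02498139,  1.57406205, -0.01158669,
        1.13395898, -0.07516098]), 'dq': array([-0.00093457,  0.00031033,  0.00134273,  0.00243766,  0.00140078,
        0.00057676, -0.00099581]), 'joint_efforts': array([ 7.05928360e-04, -6.67846441e+01,  9.85373743e-01, -3.14463830e+01,
       -6.06004405e-02,  4.28175833e-02,  1.58176908e-04]), 'position': array([0.28111933, 0.55770121, 0.24295589]), 'ee_rot': array([-7.26762097e-01, -3.05616932e+00,  2.35277138e-03]), 'force': array([ 0.41064255, -0.40489335, -0.10404915]), 'ft_torque': array([-0.01404747, -0.00859244,  0.03681261]), 'gripper_force': 0.0, 'width': 0.9992742089704925}
scene {'fov_y': 55.140652581151066, 'cx': 322.6502535560681, 'cy': 237.20013759446925, 'position': array([ 0.89062565, -0.35803179,  0.9816813 ]), 'attitude': array([-2.43472926, -0.98758186,  0.25900668])}
side {'fov_y': 53.90249302776104, 'cx': 314.4586960942852, 'cy': 236.01213198137066, 'position': array([ 0.43273035, -0.77596689,  0.99834426]), 'attitude': array([-2.41323096,  0.09978989, -0.06273161])}
wrist {'fov_y': 59.554126105177424, 'cx': 314.43779425929733, 'cy': 240.6039213161988, 'position': array([0.20982082, 0.59315235, 0.38381151]), 'attitude': array([2.45156058, 1.50960432, 0.22371421])}
```

View pics/scene0.png

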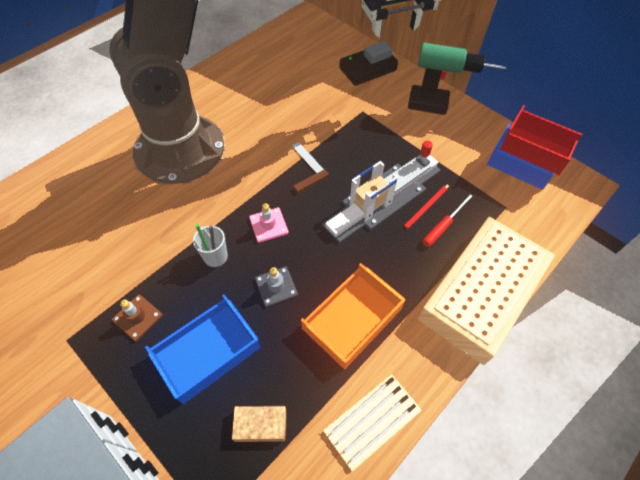

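View pics/side0.png

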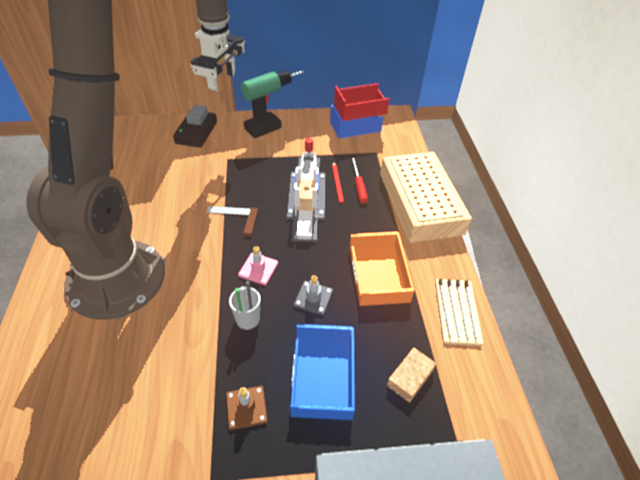

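Scene view:
- The magazine is at (378,195), with the red grip at (426,149) and the rail end at about (340,225).
- Gauge candidates are steel grey at (275,285), pink at (267,222) and brown at (136,317). The grey one is meant.
- The blue bin is at (203,350) and the orange bin at (352,315). The stacked red and blue crates at (540,145) are off the bench and are not meant.

```bash
cat > h.py <<'E'
from cell import *
import numpy as np, cv2
from scipy.spatial.transform import Rotation as R
def cam(n):
    c=calibration(n); f=240/np.tan(np.radians(c["fov_y"])/2)
    return c["position"],R.from_rotvec(c["attitude"]).as_matrix(),f,c["cx"],c["cy"]
def rays(n,uv,c=None):
    p,A,f,cx,cy=c or cam(n); uv=np.atleast_2d(uv).astype(float)
    d=np.c_[(uv[:,0]-cx)/f,(uv[:,1]-cy)/f,np.ones(len(uv))]@A.T
    return p,d/np.linalg.norm(d,axis=1)[:,None]
def onplane(n,uv,z,c=None):
    p,d=rays(n,uv,c); return p+d*((z-p[2])/d[:,2])[:,None]
def proj(n,P,c=None):
    p,A,f,cx,cy=c or cam(n); q=(np.atleast_2d(P)-p)@A
    return np.c_[q[:,0]/q[:,2]*f+cx,q[:,1]/q[:,2]*f+cy]
def tri(obs):
    M=np.zeros((3,3));b=np.zeros(3);rr=[]
    for n,uv in obs:
        p,d=rays(n,uv); Q=np.eye(3)-np.outer(d[0],d[0]); M+=Q;b+=Q@p;rr.append((p,Q))
    x=np.linalg.solve(M,b); return x,[np.linalg.norm(Q@(x-p)) for p,Q in rr]
def lm(t,n,k=3): return [(round(o["conf"],2),np.array([o["at"][1]*640,o["at"][0]*480])) for o in landmark_of(t,n)[:k]]
def vec(yaw): return np.array([np.cos(yaw),np.sin(yaw)])
E
python3 - <<'E'
from h import *
np.set_printoptions(precision=4,suppress=True)
get_image("scene");get_image("side")
Z=dict(magazine=0,pusher_grip=.094,rail_end=.03,gauge_seat=.045,bin_blue_in=.005,bin_orange_in=.005,cup=0)
for t,z in Z.items():
    for n in("scene","side"):
        for c,uv in lm(t,n): print(t,n,c,uv.round(1),onplane(n,uv,z)[0])
for t in("bin_blue_in","bin_orange_in"):
    for n in("scene","side"):
        r=regions_of(t,n)
        for o in r[:1]:
            cs,_=cv2.findContours(o["region"].astype(np.uint8),0,1); c=max(cs,key=cv2.contourArea)[:,0]
            w=onplane(n,c,.055)[:,:2]; print(t,n,o["conf"],cv2.minAreaRect((w*1000).astype(np.float32)))
E
```

```text
magazine side 0.88 [308.7 205.5] [0.5236 0.2307 0.    ]
pusher_grip scene 0.58 [423.3 149.5] [0.532  0.3949 0.094 ]
pusher_grip side 0.82 [310.3 144.8] [0.5416 0.4015 0.094 ]
pusher_grip side 0.43 [303.1 226.5] [0.4942 0.0593 0.094 ]
pusher_grip side 0.43 [322.3 375.5] [ 0.5028 -0.3549  0.094 ]
rail_end scene 0.83 [342.2 220.8] [0.505  0.1244 0.03  ]
rail_end side 0.96 [304.1 225.8] [0.5016 0.1209 0.03  ]
gauge_seat scene 0.87 [274.9 279. ] [ 0.5085 -0.1035  0.045 ]
gauge_seat scene 0.74 [132.2 311.3] [ 0.3449 -0.3702  0.045 ]
gauge_seat scene 0.68 [265.9 212.9] [0.3619 0.0032 0.045 ]
gauge_seat side 0.93 [256.  260.6] [ 0.3677 -0.006   0.045 ]
gauge_seat side 0.78 [241.4 406.3] [ 0.3352 -0.385   0.045 ]
gauge_seat side 0.65 [312.5 288.5] [ 0.5053 -0.1043  0.045 ]
bin_blue_in scene 0.79 [208.9 349.7] [ 0.5137 -0.3063  0.005 ]
bin_blue_in side 0.94 [321.5 375.8] [ 0.5078 -0.314   0.005 ]
bin_blue_in side 0.48 [313.5 288.1] [ 0.511  -0.0751  0.005 ]
bin_orange_in scene 0.6 [352.4 315.5] [ 0.6832 -0.0329  0.005 ]
bin_orange_in scene 0.53 [215.4 257.4] [ 0.348  -0.1532  0.005 ]
bin_orange_in side 0.68 [376.5 271.8] [ 0.682  -0.0356  0.005 ]
cup scene 0.64 [215.4 255.2] [ 0.3404 -0.1482  0.    ]
cup side 0.78 [243.4 317.5] [ 0.3326 -0.1459  0.    ]
bin_blue_in scene 0.62 ((521.6543579101562, -313.13885498046875), (192.91233825683594, 143.94081115722656), 82.20555877685547)
bin_blue_in side 0.75 ((510.1301574707031, -322.1004333496094), (215.54566955566406, 132.14138793945312), 82.37574005126953)
bin_orange_in scene 0.93 ((690.998046875, -43.85785675048828), (137.93231201171875, 206.42617797851562), 0.23824717104434967)
bin_orange_in side 0.65 ((682.1906127929688, -55.50103759765625), (228.9095916748047, 138.43873596191406), 89.30626678466797)
```

```bash
cat >> h.py <<'E'
def tool(yaw):
    x=np.r_[vec(yaw),0]; z=np.array([0,0,-1.]); return np.c_[x,np.cross(z,x),z]
def go(pts,p=None,yaw=None):
    """pts: list of (xyz,yaw); prints normalised offset, twist, rows; splits long legs into calls"""
    o=observe(); p=o["position"] if p is None else np.array(p); T=R.from_rotvec(o["ee_rot"]).as_matrix() if yaw is None else tool(yaw)
    for q,y in pts:
        q=np.array(q,float); T2=tool(y); d=T.T@(q-p); tw=R.from_matrix(T.T@T2).as_rotvec()
        k=int(np.ceil(np.abs(d).max()/.1499)) or 1
        if k>1:  # turn in the first call, then steps
            q1=p+(q-p)/k; d=T.T@(q1-p)
        n=max(np.linalg.norm(d)/.0625,np.degrees(np.linalg.norm(tw))/10.7)
        print("off",(d/.15).round(3),"tw",(tw/2/np.pi).round(4),"rows>=%.1f"%n)
        if k>1:
            d=T2.T@((q-p)/k); print("  then %dx off"%(k-1),(d/.15).round(3),"rows>=%.1f"%(np.linalg.norm(d)/.0625))
        p=q;T=T2
E
python3 - <<'E'
from h import *
p,A,f,cx,cy=cam("wrist"); o=observe(); T=R.from_rotvec(o["ee_rot"]).as_matrix()
print("cam in tool",(T.T@(p-o["position"])).round(4)); print((T.T@A).round(3))
go([((.52,.25,.34),np.radians(83))])
E
```

```text
cam in tool [ 0.0796 -0.0007 -0.1407]
[[-0.    -0.956 -0.293]
 [ 1.    -0.    -0.001]
 [ 0.001 -0.293  0.956]]
off [-0.782 -0.373 -0.214] tw [ 0.     -0.      0.1951] rows>=6.6
  then 2x off [-0.615  0.61  -0.214] rows>=2.1
```

Emit:
jog_arm(
  plan=[
    {"offset":[-0.78,-0.37,-0.21],"twist":[0,0,0.195],"fingers":1},
    {"offset":[-0.78,-0.37,-0.21],"twist":[0,0,0.195],"fingers":1},
    {"offset":[-0.78,-0.37,-0.21],"twist":[0,0,0.195],"fingers":1},
    {"offset":[-0.78,-0.37,-0.21],"twist":[0,0,0.195],"fingers":1},
    {"offset":[-0.78,-0.37,-0.21],"twist":[0,0,0.195],"fingers":1},
    {"offset":[-0.78,-0.37,-0.21],"twist":[0,0,0.195],"fingers":1},
    {"offset":[-0.78,-0.37,-0.21],"twist":[0,0,0.195],"fingers":1},
    {"offset":[-0.78,-0.37,-0.21],"twist":[0,0,0.195],"fingers":1},
  ],
)

```text
clock: 2.15
position: [0.3607, 0.456, 0.2753]
ee_rot: [2.351, 2.084, 0.0]
force: [-0.5, -0.1, 0.0]
width: 0.999
gripper_force: 0.0
```

Emit:
jog_arm(
  plan=[
    {"offset":[-0.61,0.61,-0.21],"fingers":0},
    {"offset":[-0.61,0.61,-0.21],"fingers":0},
    {"offset":[-0.61,0.61,-0.21],"fingers":0},
  ],
)

```text
$.plan[0]: bad value
```

Emit:
jog_arm(
  plan=[
    {"offset":[-0.61,0.61,-0.21],"fingers":0},
    {"offset":[-0.61,0.61,-0.21],"fingers":0},
    {"offset":[-0.61,0.61,-0.21],"fingers":0},
    {"offset":[-0.61,0.61,-0.21],"fingers":0},
  ],
)

```text
$.plan[0]: bad value
```

```bash
python3 - <<'E'
from h import *
np.set_printoptions(precision=4,suppress=True)
o=observe(); print(o["position"],o["ee_rot"],o["joints"],o["width"])
im=get_image("wrist"); cv2.imwrite("pics/w1.png",im[:,:,::-1])
for t,z in dict(magazine=0,pusher_grip=.094,rail_end=.03,block_a_mid=.04,screwdriver=0,pencil=0).items():
    for c,uv in lm(t,"wrist",1): print(t,c,uv.round(1),onplane("wrist",uv,z)[0])
E
```

```text
[0.3607 0.456  0.2753] [2.351  2.0837 0.0002] [-1.2197  0.3415  0.3082  1.6565 -0.1109  1.1607 -1.0043] 0.9989987367523013
pusher_grip 0.81 [532.1 256.3] [0.5317 0.4019 0.094 ]
screwdriver 0.71 [628.9 278.7] [0.6821 0.3249 0.    ]
pencil 0.6 [567.8 290.3] [0.6182 0.319  0.    ]
```

Emit:
jog_arm(
  plan=[
    {"offset":[-0.61,0.61,-0.21],"twist":[0,0,0],"fingers":0},
    {"offset":[-0.61,0.61,-0.21],"twist":[0,0,0],"fingers":0},
    {"offset":[-0.61,0.61,-0.21],"twist":[0,0,0],"fingers":0},
  ],
)

```text
clock: 2.88
position: [0.4444, 0.3495, 0.3083]
ee_rot: [2.358, 2.073, 0.004]
force: [-0.4, -0.1, -1.3]
width: 0.721
gripper_force: 0.0
```

Emit:
jog_arm(
  plan=[
    {"offset":[-0.61,0.61,-0.21],"twist":[0,0,0],"fingers":0},
    {"offset":[-0.61,0.61,-0.21],"twist":[0,0,0],"fingers":0},
    {"offset":[-0.61,0.61,-0.21],"twist":[0,0,0],"fingers":0},
    {"offset":[-0.61,0.61,-0.21],"twist":[0,0,0],"fingers":0},
  ],
)

```text
clock: 3.38
position: [0.5202, 0.2524, 0.3381]
ee_rot: [-2.352, -2.082, -0.0]
force: [0.3, 0.6, -0.1]
width: 0.502
gripper_force: 0.0
```

```bash
python3 - <<'E'
from h import *
np.set_printoptions(precision=4,suppress=True)
o=observe(); print(o["position"],o["ee_rot"],o["joints"],o["width"])
im=get_image("wrist"); cv2.imwrite("pics/w1.png",im[:,:,::-1])
for t,z in dict(magazine=0,pusher_grip=.094,rail_end=.03,block_a_mid=.04,screwdriver=0,pencil=0).items():
    for c,uv in lm(t,"wrist",1): print(t,c,uv.round(1),onplane("wrist",uv,z)[0])
E
```

```text
[0.5202 0.2524 0.3381] [-2.352  -2.0818 -0.    ] [-0.8535  0.3015  0.42    1.5687 -0.1266  1.2985 -0.5379] 0.5022754076080389
magazine 0.94 [310.9 209.6] [0.5102 0.2246 0.    ]
pusher_grip 0.6 [306.9  22.6] [0.5295 0.4032 0.094 ]
rail_end 0.91 [310.9 302.3] [0.498 0.121 0.03 ]
block_a_mid 0.59 [310.8 216.6] [0.511  0.2256 0.04  ]
screwdriver 0.8 [457.2  95.3] [ 0.6828  0.3303 -0.    ]
pencil 0.88 [397.6 110. ] [0.6184 0.3224 0.    ]
```

View pics/w1.png

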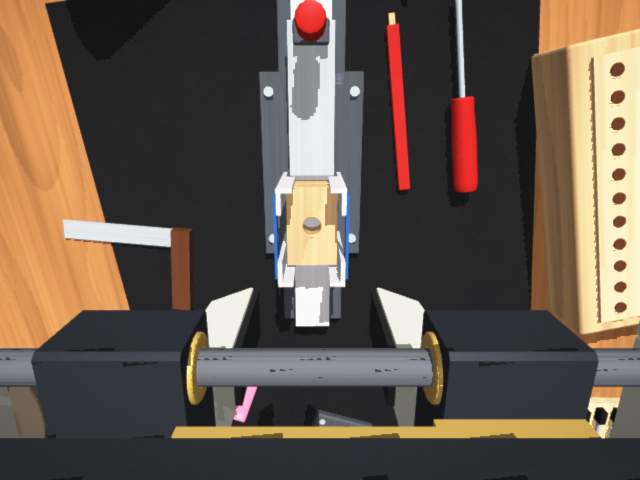

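The wrist view shows the magazine centred at (311,215) with its axis upright in the picture, so the yaw is about 83°. The grip is at (310,18), and the top block's hole shows at (312,224). I'm going to the grip.

```bash
python3 - <<'E'
from h import *
y=np.radians(83.4)
go([((.531,.404,.18),y),((.531,.404,.094),y)])
E
```

```text
off [ 0.504 -0.022  0.527] tw [-0.0001  0.     -0.0007] rows>=1.7
  then 1x off [ 0.504 -0.02   0.527] rows>=1.7
off [0.    0.    0.573] tw [0. 0. 0.] rows>=1.4
```

Emit:
jog_arm(
  plan=[
    {"offset":[0.5,-0.02,0.53],"twist":[0,0,-0.001],"fingers":0.3},
    {"offset":[0.5,-0.02,0.53],"twist":[0,0,-0.001],"fingers":0.3},
    {"offset":[1,-0.04,0.9],"twist":[0,0,-0.001],"fingers":0.3},
    {"offset":[1,-0.04,0.95],"twist":[0,0,-0.001],"fingers":0.3},
    {"offset":[1,-0.04,0.95],"twist":[0,0,-0.001],"fingers":0.3},
  ],
)

```text
clock: 4.35
position: [0.53, 0.404, 0.1926]
ee_rot: [-2.34, -2.095, 0.007]
force: [-0.6, -0.9, 0.2]
width: 0.652
gripper_force: 0.0
```

```bash
python3 - <<'E'
from h import *
np.set_printoptions(precision=4,suppress=True)
im=get_image("wrist"); cv2.imwrite("pics/w2.png",im[:,:,::-1])
o=observe(); print(o["position"],o["width"])
hsv=cv2.cvtColor(im,cv2.COLOR_RGB2HSV); m=(((hsv[...,0]<8)|(hsv[...,0]>172))&(hsv[...,1]>150)&(hsv[...,2]>60)).astype(np.uint8)
n,l,s,c=cv2.connectedComponentsWithStats(m)
for i in range(1,n):
    if s[i,4]>300: print(s[i],c[i])
print(lm("pusher_grip","wrist",1))
y=np.radians(83.4)
for P in ((.531,.404,.114),(.531,.404,.094),(.531,.404,.074)): print(proj("wrist",P))
E
```

```text
[0.5315 0.4023 0.1946] 0.646480105858335
[ 417  198   22  105 1711] [428.0643 248.4278]
[ 302  224   44   57 2023] [323.4063 252.1414]
[497 282  32  29 789] [512.5703 297.0837]
[(0.78, array([323.328, 252.288]))]
[[311.8812 254.1374]]
[[312.0922 243.4021]]
[[312.2737 234.1677]]
```

View pics/w2.png

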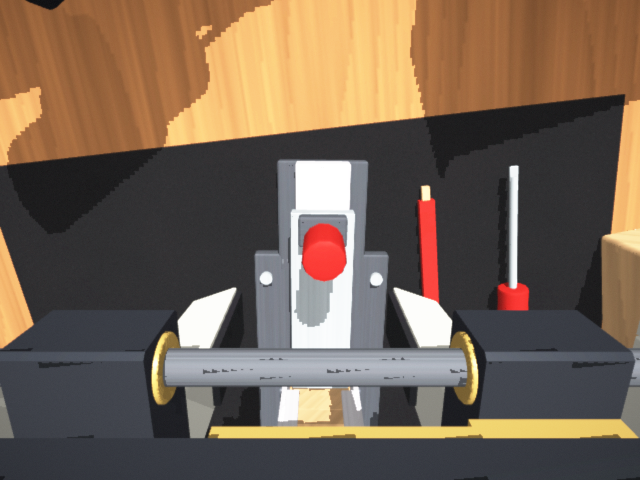

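The grip is at (323,252), about 11 px right of the predicted spot, so I'm correcting and descending.

```bash
python3 - <<'E'
from h import *
np.set_printoptions(precision=4,suppress=True)
print(observe()["position"],onplane("wrist",[323.4,252.2],.094),onplane("wrist",[323.5,259],.114),onplane("wrist",[[322,165],[323,165],[322,370]],.03))
E
```

```text
[0.5326 0.4013 0.1959] [[0.5372 0.3976 0.094 ]] [[0.5372 0.4004 0.114 ]] [[0.5423 0.4423 0.03  ]
 [0.5431 0.4422 0.03  ]
 [0.5235 0.2716 0.03  ]]
```

```bash
python3 - <<'E'
from h import *
go([((.5375,.399,.094),np.radians(83.6))])
E
```

```text
off [-0.011  0.034  0.679] tw [ 0.      0.0001 -0.0005] rows>=1.6
```

Emit:
jog_arm(
  plan=[
    {"offset":[-0.01,0.034,0.3],"twist":[0,0,-0.0005],"fingers":0.3},
    {"offset":[-0.01,0.034,0.68],"twist":[0,0,-0.0005],"fingers":0.3},
    {"offset":[-0.01,0.034,0.68],"twist":[0,0,-0.0005],"fingers":0.3},
    {"offset":[-0.01,0.034,0.68],"twist":[0,0,-0.0005],"fingers":0.3},
    {"offset":[-0.01,0.034,0.68],"twist":[0,0,-0.0005],"fingers":-1},
    {"offset":[-0.01,0.034,0.68],"twist":[0,0,-0.0005],"fingers":-1},
    {"offset":[-0.01,0.034,0.68],"twist":[0,0,-0.0005],"fingers":-1},
    {"offset":[-0.01,0.034,0.68],"twist":[0,0,-0.0005],"fingers":-1},
    {"offset":[-0.01,0.034,0.68],"twist":[0,0,-0.0005],"fingers":-1},
  ],
  newtons=25,
)

```text
clock: 5.58
position: [0.5348, 0.4005, 0.094]
ee_rot: [-2.338, -2.094, 0.005]
force: [-9.9, 0.3, 8.5]
width: 0.276
gripper_force: 25.0
```

Emit:
jog_arm(
  plan=[
    {"offset":[0,-0.017,0],"twist":[0,0,0],"fingers":-1},
    {"offset":[-0.1,-0.017,0],"twist":[0,0,0],"fingers":-1},
    {"offset":[-0.2,-0.017,0],"twist":[0,0,0],"fingers":-1},
    {"offset":[-0.3,-0.017,0],"twist":[0,0,0],"fingers":-1},
    {"offset":[-0.4,-0.017,0],"twist":[0,0,0],"fingers":-1},
    {"offset":[-0.5,-0.017,0],"twist":[0,0,0],"fingers":-1},
    {"offset":[-0.6,-0.017,0],"twist":[0,0,0],"fingers":-1},
    {"offset":[-0.66,-0.017,0],"twist":[0,0,0],"fingers":-1},
    {"offset":[-0.69,-0.017,0],"twist":[0,0,0],"fingers":-1},
    {"offset":[-0.69,-0.017,0],"twist":[0,0,0],"fingers":-1},
    {"offset":[-0.69,-0.017,0],"twist":[0,0,0],"fingers":-1},
  ],
)

```text
clock: 6.95
position: [0.5222, 0.2955, 0.0934]
ee_rot: [-2.343, -2.093, 0.004]
force: [-5.4, -1.6, 7.5]
width: 0.276
gripper_force: 25.0
```

```bash
python3 - <<'E'
from h import *
np.set_printoptions(precision=4,suppress=True)
o=observe();print(o["position"],o["force"],o["ft_torque"],np.degrees(np.arctan2(*R.from_rotvec(o["ee_rot"]).as_matrix()[1::-1,0])))
E
```

```text
[0.5222 0.2955 0.0934] [-5.3514 -1.5671  7.5411] [-0.2151  1.3311 -0.0247] 83.54338315741545
```

Emit:
jog_arm(
  plan=[
    {"offset":[-0.03,-0.01,0],"twist":[0,0,0],"fingers":-1},
    {"offset":[-0.05,-0.01,0],"twist":[0,0,0],"fingers":-1},
    {"offset":[-0.07,-0.01,0],"twist":[0,0,0],"fingers":-1},
    {"offset":[-0.09,-0.01,0],"twist":[0,0,0],"fingers":-1},
    {"offset":[-0.09,-0.01,0],"twist":[0,0,0],"fingers":-1},
  ],
)

```text
clock: 7.58
position: [0.5218, 0.2921, 0.094]
ee_rot: [-2.334, -2.098, -0.017]
force: [6.0, 27.7, -15.1]
width: 0.279
gripper_force: 25.0
```

Emit:
jog_arm(
  plan=[
    {"offset":[0.1,0,0],"twist":[0,0,0],"fingers":-1},
    {"offset":[0.2,0,0],"twist":[0,0,0],"fingers":-1},
    {"offset":[0.3,0,0],"twist":[0,0,0],"fingers":-1},
    {"offset":[0.4,0,0],"twist":[0,0,0],"fingers":-1},
    {"offset":[0.5,0.005,0],"twist":[0,0,0],"fingers":-1},
    {"offset":[0.6,0.01,0],"twist":[0,0,0],"fingers":-1},
    {"offset":[0.7,0.01,0],"twist":[0,0,0],"fingers":-1},
    {"offset":[0.77,0.01,0],"twist":[0,0,0],"fingers":-1},
    {"offset":[0.8,0.01,0],"twist":[0,0,0],"fingers":-1},
    {"offset":[0.83,0.01,0],"twist":[0,0,0],"fingers":-1},
    {"offset":[0.85,0.01,0],"twist":[0,0,0],"fingers":-1},
    {"offset":[0.85,0.01,0],"twist":[0,0,0],"fingers":-1},
  ],
)

```text
clock: 9.07
position: [0.5355, 0.4067, 0.0938]
ee_rot: [2.343, 2.09, -0.008]
force: [-8.6, -9.1, 12.8]
width: 0.275
gripper_force: 25.0
```

```bash
python3 - <<'E'
from h import *
np.set_printoptions(precision=4,suppress=True)
o=observe();print(o["position"],o["force"])
im=get_image("scene"); cv2.imwrite("pics/s2.png",cv2.resize(im[110:260,250:470,::-1],None,fx=3,fy=3)); get_image("side")
for t,z in dict(rail_end=.03,pusher_grip=.094,block_a_mid=.038,magazine=0,gauge_seat=.045).items():
    for n in("scene","side"):
        for c,uv in lm(t,n,2): print(t,n,c,uv.round(1),onplane(n,uv,z)[0])
E
```

```text
[0.5355 0.4067 0.0938] [-8.5586 -9.099  12.7957]
rail_end scene 0.56 [340.3 222.8] [0.5056 0.1168 0.03  ]
rail_end side 0.67 [306.  225.2] [0.507  0.1228 0.03  ]
pusher_grip scene 0.94 [427.2 148.9] [0.5378 0.4035 0.094 ]
pusher_grip side 0.96 [310.8 142.6] [0.5441 0.4124 0.094 ]
block_a_mid scene 0.74 [341.3 217.7] [0.5005 0.1255 0.038 ]
block_a_mid side 0.68 [302.2 219.7] [0.4974 0.1372 0.038 ]
magazine scene 0.75 [370.8 205.8] [0.5145 0.2256 0.    ]
magazine side 0.84 [306.5 207. ] [0.5165 0.2247 0.    ]
gauge_seat scene 0.88 [131.6 311.5] [ 0.3444 -0.3715  0.045 ]
gauge_seat scene 0.65 [267.  215.3] [0.369  0.0003 0.045 ]
gauge_seat side 0.85 [243.2 403.2] [ 0.3388 -0.3788  0.045 ]
gauge_seat side 0.77 [314.3 286.2] [ 0.5104 -0.0978  0.045 ]
```

View pics/s2.png

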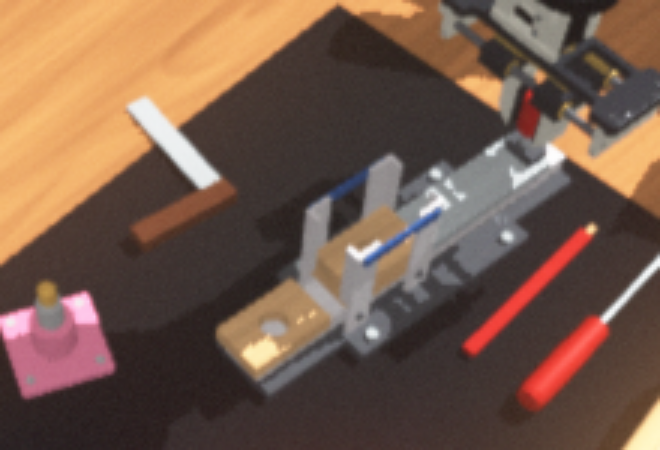

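One block is out at crop (275,330), its hole is visible, and the slide is fully back. Next I release the grip and look over the rail end.

```bash
python3 - <<'E'
from h import *
go([((.5012,.13,.19),np.radians(83.2))],p=(.5365,.408,.094),yaw=np.radians(83.6))
E
```

```text
off [-0.934 -0.014 -0.32 ] tw [0.     0.     0.0011] rows>=2.4
  then 1x off [-0.934 -0.007 -0.32 ] rows>=2.4
```

Emit:
jog_arm(
  plan=[
    {"offset":[0,0,0],"twist":[0,0,0],"fingers":0.3},
    {"offset":[0,0,0],"twist":[0,0,0],"fingers":0.3},
    {"offset":[0,0,0],"twist":[0,0,0],"fingers":0.3},
    {"offset":[0,0,-0.4],"twist":[0,0,0],"fingers":0.3},
    {"offset":[-0.1,0,-0.66],"twist":[0,0,0.001],"fingers":0.3},
    {"offset":[-0.5,-0.005,-0.66],"twist":[0,0,0.001],"fingers":0.7},
    {"offset":[-0.93,-0.01,-0.66],"twist":[0,0,0.001],"fingers":0.7},
  ],
)

```text
clock: 10.55
position: [0.5194, 0.2729, 0.1932]
ee_rot: [2.347, 2.087, 0.003]
force: [1.6, -0.2, 0.3]
width: 0.817
gripper_force: 0.0
```

Emit:
jog_arm(
  plan=[
    {"offset":[-0.4,-0.005,0],"twist":[0,0,0],"fingers":0.7},
    {"offset":[-0.75,-0.01,0],"twist":[0,0,0],"fingers":0.7},
    {"offset":[-0.93,-0.01,0],"twist":[0,0,0],"fingers":0.7},
    {"offset":[-0.93,-0.01,0],"twist":[0,0,0],"fingers":0.7},
    {"offset":[-0.93,-0.01,0],"twist":[0,0,0],"fingers":0.7},
  ],
)

```text
clock: 11.18
position: [0.5015, 0.1365, 0.1928]
ee_rot: [-2.348, -2.087, -0.001]
force: [0.1, 0.5, -0.2]
width: 0.854
gripper_force: 0.0
```

```bash
python3 - <<'E'
from h import *
np.set_printoptions(precision=4,suppress=True)
o=observe();print(o["position"],o["force"],o["width"])
im=get_image("wrist"); cv2.imwrite("pics/w3.png",im[:,:,::-1])
for t,z in dict(rail_end=.03,block_a_mid=.038).items():
    for c,uv in lm(t,"wrist",2): print(t,c,uv.round(1),onplane("wrist",uv,z)[0])
for s in regions_of("block_a_mid","wrist")[:2]:
    c=max(cv2.findContours(s["region"].astype(np.uint8),0,1)[0],key=cv2.contourArea)[:,0]
    print(s["conf"],s["box"],cv2.minAreaRect((onplane("wrist",c,.046)[:,:2]*1000).astype(np.float32)))
E
```

```text
[0.5015 0.1365 0.1928] [ 0.1172  0.4759 -0.2217] 0.8535231753242107
rail_end 0.65 [314.5 240.2] [0.4993 0.1231 0.03  ]
block_a_mid 0.69 [314.5 242.5] [0.4993 0.1237 0.038 ]
0.77 [0.4408, 0.3871, 0.1169, 0.235] ((500.81683349609375, 124.19476318359375), (82.1394271850586, 50.413047790527344), 83.22850799560547)
```

View pics/w3.png

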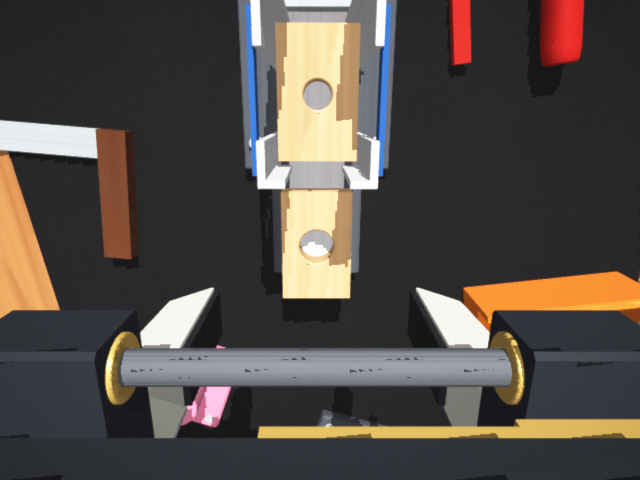

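Block at (317,243) lies along the rail with a hole about 33 px wide against a 68 px block width. I'm descending and gripping it.

```bash
python3 - <<'E'
from h import *
go([((.5,.122,.042),np.radians(83.2))])
E
```

```text
off [-0.049  0.001  0.502] tw [-0.     -0.      0.0004] rows>=1.2
  then 1x off [-0.049  0.001  0.502] rows>=1.2
```

Emit:
jog_arm(
  plan=[
    {"offset":[-0.098,0,0.4],"twist":[0,0,0],"fingers":0.7},
    {"offset":[-0.098,0,0.75],"twist":[0,0,0],"fingers":0.7},
    {"offset":[-0.098,0,1],"twist":[0,0,0],"fingers":0.7},
    {"offset":[-0.098,0,1],"twist":[0,0,0],"fingers":0.7},
    {"offset":[-0.098,0,1],"twist":[0,0,0],"fingers":0.7},
    {"offset":[-0.098,0,1],"twist":[0,0,0],"fingers":-1},
    {"offset":[-0.098,0,1],"twist":[0,0,0],"fingers":-1},
    {"offset":[-0.098,0,1],"twist":[0,0,0],"fingers":-1},
    {"offset":[-0.098,0,1],"twist":[0,0,0],"fingers":-1},
    {"offset":[-0.098,0,1],"twist":[0,0,0],"fingers":-1},
    {"offset":[-0.098,0,1],"twist":[0,0,0],"fingers":-1},
  ],
  newtons=20,
)

```text
clock: 12.75
position: [0.4999, 0.1211, 0.0433]
ee_rot: [2.349, 2.086, 0.001]
force: [-1.5, 0.4, 6.1]
width: 0.543
gripper_force: 20.0
```

```bash
python3 - <<'E'
from h import *
np.set_printoptions(precision=4,suppress=True)
o=observe();print(o["position"],o["force"],o["width"])
im=get_image("wrist")
for t,z in dict(block_a_mid=.046).items():
  for s in regions_of("block_a_mid","wrist")[:2]:
    c=max(cv2.findContours(s["region"].astype(np.uint8),0,1)[0],key=cv2.contourArea)[:,0]
    print(s["conf"],s["box"],cv2.minAreaRect((onplane("wrist",c,.046)[:,:2]*1000).astype(np.float32)))
print(lm("block_a_mid","wrist"))
g=cv2.cvtColor(im,cv2.COLOR_RGB2GRAY);cv2.imwrite("pics/w4.png",im[:,:,::-1])
E
```

```text
[0.4999 0.1211 0.0433] [-1.5197  0.439   6.1229] 0.5431703259761642
0.98 [0.3802, 0.441, 0.2283, 0.4371] ((501.84820556640625, 141.30870056152344), (50.5752067565918, 50.31821823120117), 83.21894073486328)
[]
```

View pics/w4.png

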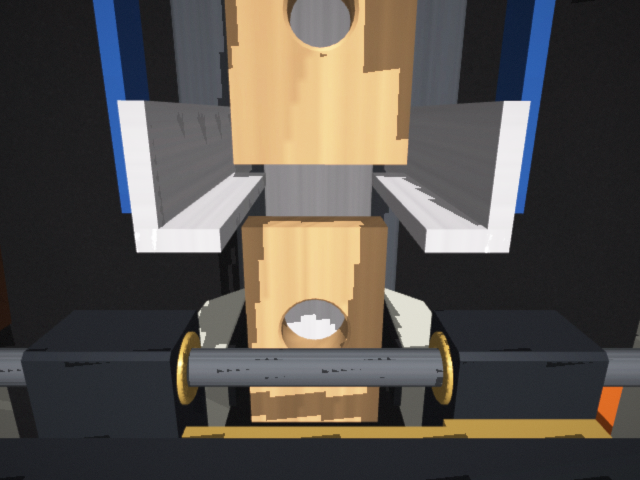

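The block is held, width 50 mm, with the hole showing at (315,326). I'll lift it and look at the gauge's pin from beside it.

```bash
python3 - <<'E'
from h import *
np.set_printoptions(precision=4,suppress=True)
y=np.radians(83.2);T=tool(y)
o=observe()["position"]
for uv in ([315,326],[315,328]): print("hole now rel TCP (tool)",(T.T@(onplane("wrist",uv,.0475)[0]-o)).round(4))
go([((.5,.122,.24),y),((.506,-.135,.24),y)])
# hole from w3 (pose then)
c=list(cam("wrist")); d=np.array([.5015,.1365,.1928])-o; c[0]=c[0]+d
im=cv2.imread("pics/w3.png"); 
for uv in ([316.5,245.5],[317,243]): print("w3 hole",onplane("wrist",uv,.046,c))
E
```

```text
hole now rel TCP (tool) [ 0.0045 -0.0002 -0.0042]
hole now rel TCP (tool) [ 0.0037 -0.0002 -0.0042]
off [ 0.003  0.001 -0.656] tw [ 0.0001 -0.0001  0.0001] rows>=1.6
  then 1x off [ 0.003  0.    -0.656] rows>=1.6
off [-0.848  0.121  0.   ] tw [0. 0. 0.] rows>=2.1
  then 1x off [-0.848  0.121  0.   ] rows>=2.1
w3 hole [[0.501  0.1234 0.046 ]]
w3 hole [[0.5015 0.1252 0.046 ]]
```

Emit:
jog_arm(
  plan=[
    {"offset":[0,0,-0.3],"twist":[0,0,0],"fingers":-1},
    {"offset":[0,0,-0.6],"twist":[0,0,0],"fingers":-1},
    {"offset":[0,0,-0.98],"twist":[0,0,0],"fingers":-1},
    {"offset":[-0.33,0,-1],"twist":[0,0,0],"fingers":-1},
    {"offset":[-0.66,0.05,-1],"twist":[0,0,0],"fingers":-1},
    {"offset":[-0.99,0.1,-1],"twist":[0,0,0],"fingers":-1},
  ],
)

```text
clock: 13.65
position: [0.4967, -0.0295, 0.1931]
ee_rot: [2.348, 2.087, 0.001]
force: [0.9, 0.6, -0.2]
width: 0.544
gripper_force: 20.0
```

Emit:
jog_arm(
  plan=[
    {"offset":[-0.3,0.05,-0.15],"twist":[0,0,0],"fingers":-1},
    {"offset":[-0.5,0.1,-0.3],"twist":[0,0,0],"fingers":-1},
    {"offset":[-0.71,0.14,-0.31],"twist":[0,0,0],"fingers":-1},
    {"offset":[-0.71,0.14,-0.31],"twist":[0,0,0],"fingers":-1},
    {"offset":[-0.71,0.14,-0.31],"twist":[0,0,0],"fingers":-1},
  ],
)

```text
clock: 14.28
position: [0.5049, -0.1358, 0.2389]
ee_rot: [-2.348, -2.086, 0.0]
force: [0.2, 0.2, -0.2]
width: 0.542
gripper_force: 20.0
```

```bash
python3 - <<'E'
from h import *
np.set_printoptions(precision=4,suppress=True)
o=observe();print(o["clock"],o["position"],o["force"],o["width"])
im=get_image("wrist");cv2.imwrite("pics/w5.png",im[:,:,::-1])
print(lm("gauge_seat","wrist"),onplane("wrist",lm("gauge_seat","wrist",1)[0][1],.045))
E
```

```text
14.275 [ 0.5049 -0.1358  0.2389] [ 0.2375  0.1597 -0.1934] 0.5415005085357726
[(0.79, array([313.216, 175.488])), (0.77, array([109.376,  55.488]))] [[ 0.507  -0.1049  0.045 ]]
```

View pics/w5.png

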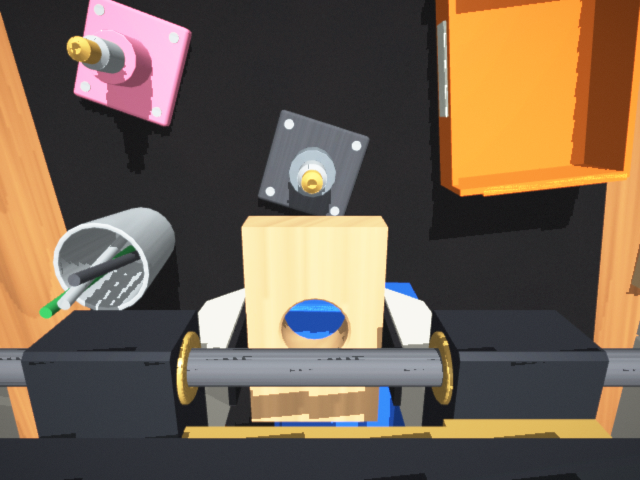

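The dark-grey gauge is centred below the camera, with the brass tip at about (312,183) and a round collar. The pink look-alike is at (130,60). The held block's hole is at (314,320).

```bash
python3 - <<'E'
from h import *
np.set_printoptions(precision=4,suppress=True)
im=cv2.imread("pics/w5.png")[:,:,::-1].copy(); hsv=cv2.cvtColor(im,cv2.COLOR_RGB2HSV)
sub=np.zeros((480,640),np.uint8); m=(hsv[...,0]>12)&(hsv[...,0]<32)&(hsv[...,1]>120)&(hsv[...,2]>90); sub[155:205,290:340]=m[155:205,290:340]
ys,xs=np.nonzero(sub); print(xs.min(),xs.max(),ys.min(),ys.max(),len(xs))
y=np.radians(83.2);T=tool(y);o=observe()["position"]
w=xs.max()-xs.min()+1
uv=[(xs.min()+xs.max()+1)/2, ys.max()+1-w/2*.97]
P=onplane("wrist",uv,.092)[0]; print(uv,P,"rel",T.T@(P-o))
print("hole rel", [(T.T@(onplane("wrist",[314.5,v],o[2]+.004)[0]-o)).round(4) for v in (322,326)])
# scale check on whole gauge: collar
cv2.imwrite("pics/c5.png",cv2.resize(im[100:360,200:430,::-1],None,fx=2.5,fy=2.3))
g=get_image("scene"),get_image("side")
a=[(n,lm("gauge_seat",n)) for n in("scene","side")]
for n,l in a:
    for c,u in l: print(n,c,onplane(n,u,.045)[0])
E
```

```text
302 321 171 192 278
[np.float64(312.0), np.float64(183.3)] [ 0.5065 -0.1034  0.092 ] rel [ 0.0318 -0.0024  0.1469]
hole rel [array([ 0.006 , -0.0004, -0.004 ]), array([ 0.0044, -0.0004, -0.004 ])]
scene 0.66 [ 0.3419 -0.3781  0.045 ]
scene 0.63 [0.3644 0.0022 0.045 ]
scene 0.56 [ 0.5111 -0.1043  0.045 ]
side 0.67 [ 0.3713 -0.008   0.045 ]
side 0.65 [ 0.5105 -0.0966  0.045 ]
side 0.59 [ 0.3378 -0.3777  0.045 ]
```

View pics/c5.png

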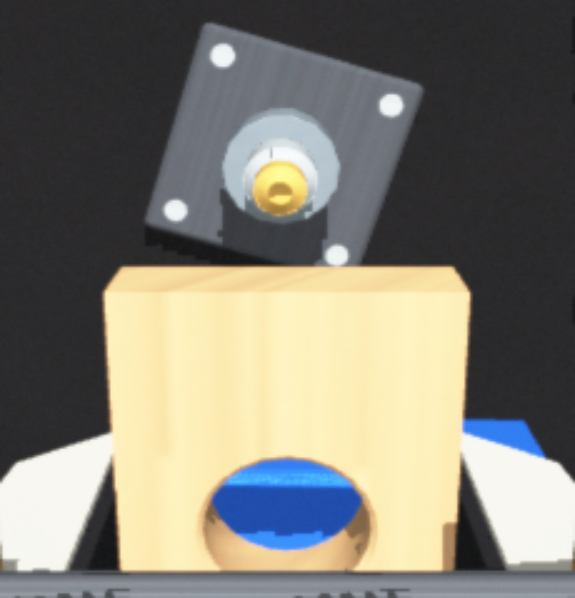

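```bash
python3 - <<'E'
from h import *
y=np.radians(83.2);T=tool(y);o=observe()["position"]
print("edge-based hole rel", (T.T@(onplane("wrist",[315,226],o[2]+.0027)[0]-o)).round(4)-[.04,0,0], "ellipse", (T.T@(onplane("wrist",[315,329],o[2]+.0027)[0]-o)).round(4),"pin",(T.T@(onplane("wrist",[312,182.5],.092)[0]-o)).round(4))
E
```

```text
edge-based hole rel [ 0.0017 -0.0003 -0.0027] ellipse [ 0.0025 -0.0002 -0.0027] pin [ 0.0323 -0.0023  0.1471]
```

Emit:
jog_arm(
  plan=[
    {"offset":[0.19,-0.018,0.3],"twist":[0,0,0],"fingers":-1},
    {"offset":[0.19,-0.018,0.6],"twist":[0,0,0],"fingers":-1},
    {"offset":[0.19,-0.018,0.8],"twist":[0,0,0],"fingers":-1},
    {"offset":[0.19,-0.018,0.83],"twist":[0,0,0],"fingers":-1},
    {"offset":[0.19,-0.018,0.83],"twist":[0,0,0],"fingers":-1},
    {"offset":[0.19,-0.018,0.83],"twist":[0,0,0],"fingers":-1},
  ],
)

```text
clock: 15.38
position: [0.5069, -0.1081, 0.1161]
ee_rot: [2.348, 2.085, 0.003]
force: [0.3, -0.7, -0.9]
width: 0.542
gripper_force: 20.0
```

```bash
python3 - <<'E'
from h import *
im=get_image("wrist");print(observe()["position"])
cv2.imwrite("pics/w6.png",cv2.resize(im[120:360,180:460,::-1],None,fx=2.5,fy=2.5))
E
```

```text
[ 0.50679348 -0.10802266  0.11598423]
```

View pics/w6.png

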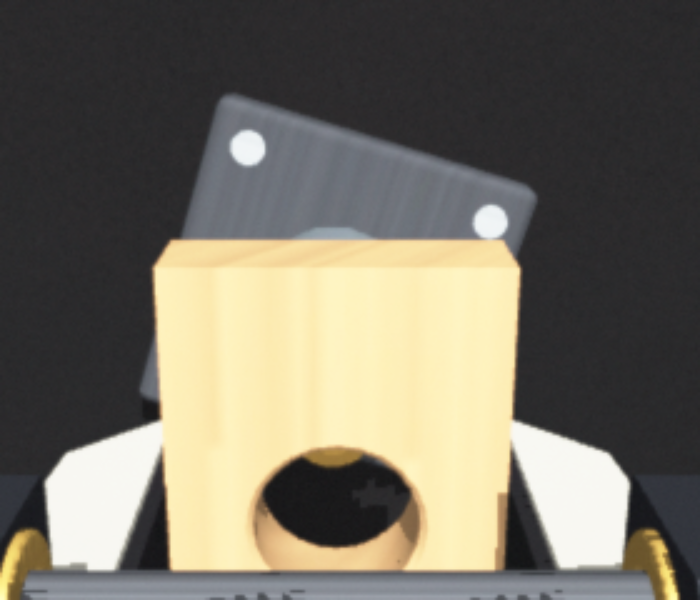

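```bash
python3 - <<'E'
from h import *
y=np.radians(83.2);T=tool(y);o=observe()["position"]
print("tip -x edge rel",(T.T@(onplane("wrist",[313.3,304.8],.092)[0]-o)).round(4), "top hole rim far edge", (T.T@(onplane("wrist",[315,299],o[2]+.0027)[0]-o)).round(4))
E
```

```text
tip -x edge rel [-0.0007 -0.0009  0.024 ] top hole rim far edge [ 0.0145 -0.0002 -0.0027]
```

Emit:
jog_arm(
  plan=[
    {"offset":[0.02,-0.003,0],"twist":[0,0,0],"fingers":-1},
    {"offset":[0.02,-0.003,0.05],"twist":[0,0,0],"fingers":-1},
    {"offset":[0.02,-0.003,0.09],"twist":[0,0,0],"fingers":-1},
    {"offset":[0.02,-0.003,0.12],"twist":[0,0,0],"fingers":-1},
    {"offset":[0.02,-0.003,0.12],"twist":[0,0,0],"fingers":-1},
  ],
)

```text
clock: 16.05
position: [0.5055, -0.1049, 0.0962]
ee_rot: [-2.348, -2.086, 0.001]
force: [-0.1, -0.3, -0.4]
width: 0.543
gripper_force: 20.0
```

```bash
python3 - <<'E'
from h import *
o=observe();print(o["position"].round(4),o["force"].round(2),o["ft_torque"].round(3))
E
```

```text
[ 0.5055 -0.1049  0.0962] [-0.11 -0.34 -0.37] [-0.111  0.058  0.007]
```

Emit:
jog_arm(
  plan=[
    {"offset":[0,0,0.04],"twist":[0,0,0],"fingers":-1},
    {"offset":[0,0,0.08],"twist":[0,0,0],"fingers":-1},
    {"offset":[0,0,0.11],"twist":[0,0,0],"fingers":-1},
    {"offset":[0,0,0.11],"twist":[0,0,0],"fingers":-1},
  ],
)

```text
clock: 16.55
position: [0.5055, -0.1048, 0.0798]
ee_rot: [-2.348, -2.086, 0.001]
force: [-0.6, 0.4, -0.1]
width: 0.544
gripper_force: 20.0
```

Emit:
jog_arm(
  plan=[
    {"offset":[0,0,0.05],"twist":[0,0,0],"fingers":-1},
    {"offset":[0,0,0.1],"twist":[0,0,0],"fingers":-1},
    {"offset":[0,0,0.14],"twist":[0,0,0],"fingers":-1},
    {"offset":[0,0,0.16],"twist":[0,0,0],"fingers":-1},
    {"offset":[0,0,0.16],"twist":[0,0,0],"fingers":-1},
  ],
)

```text
clock: 17.18
position: [0.5056, -0.1049, 0.0568]
ee_rot: [-2.349, -2.086, -0.001]
force: [-4.9, 1.0, 14.6]
width: 0.541
gripper_force: 20.0
```

```bash
python3 - <<'E'
from h import *
o=observe();print(o["position"].round(4),o["force"].round(2),o["ft_torque"].round(3))
E
```

```text
[ 0.5056 -0.1049  0.0568] [-4.86  1.05 14.6 ] [0.163 1.12  0.052]
```

Block seated on the collar (TCP z 0.057, 15 N up), so it is good and goes to blue. I'll lift it and check the bin.

Emit:
jog_arm(
  plan=[
    {"offset":[0,0,-0.25],"twist":[0,0,0],"fingers":-1},
    {"offset":[0,0,-0.55],"twist":[0,0,0],"fingers":-1},
    {"offset":[0,0,-0.85],"twist":[0,0,0],"fingers":-1},
    {"offset":[0,0,-0.85],"twist":[0,0,0],"fingers":-1},
  ],
)

```text
clock: 17.68
position: [0.5078, -0.1053, 0.1866]
ee_rot: [2.346, 2.084, 0.007]
force: [-0.3, -0.7, -1.4]
width: 0.541
gripper_force: 20.0
```

```bash
cat >> h.py <<'E'
def bins(names=("bin_blue_in","bin_orange_in"),cams=("scene","side")):
    for n in cams: get_image(n)
    for t in names:
        for n in cams:
            for c,uv in lm(t,n,1): print(t,n,c,onplane(n,uv,.005)[0].round(4))
E
python3 - <<'E'
from h import *
o=observe();print(o["position"].round(4),o["width"])
bins()
y=np.radians(83.2)
c=np.array([.511,-.310]); q=c+.045*vec(y)
print(q); go([((*q,.14),y)])
E
```

```text
[ 0.5078 -0.1053  0.1866] 0.5411383672469199
bin_blue_in scene 0.59 [ 0.5153 -0.3101  0.005 ]
bin_blue_in side 0.65 [ 0.506  -0.3162  0.005 ]
bin_orange_in scene 0.89 [ 0.6862 -0.0376  0.005 ]
bin_orange_in side 0.88 [ 0.684  -0.0387  0.005 ]
[ 0.51632818 -0.26531655]
off [-0.527  0.101  0.141] tw [-0.0004  0.      0.0001] rows>=1.3
  then 1x off [-0.527  0.101  0.142] rows>=1.3
```

Emit:
jog_arm(
  plan=[
    {"offset":[-0.35,0.07,0.05],"twist":[0,0,0],"fingers":-1},
    {"offset":[-0.7,0.15,0.15],"twist":[0,0,0],"fingers":-1},
    {"offset":[-1,0.2,0.28],"twist":[0,0,0],"fingers":-1},
  ],
)

```text
clock: 18.35
position: [0.5179, -0.2593, 0.1406]
ee_rot: [2.349, 2.086, -0.001]
force: [0.9, 0.5, 0.5]
width: 0.546
gripper_force: 20.0
```

Emit:
jog_arm(
  plan=[
    {"offset":[-0.08,0,0.1],"twist":[0,0,0],"fingers":-1},
    {"offset":[-0.08,0,0.35],"twist":[0,0,0],"fingers":-1},
    {"offset":[-0.08,0,0.6],"twist":[0,0,0],"fingers":-1},
    {"offset":[-0.08,0,0.78],"twist":[0,0,0],"fingers":-1},
    {"offset":[-0.08,0,0.78],"twist":[0,0,0],"fingers":-1},
    {"offset":[-0.08,0,0.78],"twist":[0,0,0],"fingers":0.3},
    {"offset":[-0.08,0,0.78],"twist":[0,0,0],"fingers":0.3},
    {"offset":[-0.08,0,0.78],"twist":[0,0,0],"fingers":0.3},
  ],
)

```text
clock: 19.35
position: [0.5165, -0.269, 0.0247]
ee_rot: [-2.348, -2.087, -0.0]
force: [0.1, -0.5, 0.9]
width: 0.65
gripper_force: 0.0
```

```bash
python3 - <<'E'
from h import *
o=observe();print(o["position"].round(4),o["force"],o["width"])
y=np.radians(83.2)
go([((.512,-.22,.2),y),((.5355,.38,.22),y),((.5355,.4055,.094),y)])
E
```

```text
[ 0.5165 -0.269   0.0247] [ 0.14965995 -0.54753588  0.88075033] 0.6502952151406699
off [ 0.16  -0.034 -0.584] tw [-0.     -0.      0.0001] rows>=1.5
  then 1x off [ 0.16  -0.034 -0.584] rows>=1.5
off [ 0.998 -0.08  -0.033] tw [0. 0. 0.] rows>=2.4
  then 3x off [ 0.998 -0.08  -0.033] rows>=2.4
off [ 0.169 -0.02   0.84 ] tw [0. 0. 0.] rows>=2.1
```

Emit:
jog_arm(
  plan=[
    {"offset":[0,0,-0.4],"twist":[0,0,0],"fingers":0.3},
    {"offset":[0,0,-0.8],"twist":[0,0,0],"fingers":0.3},
    {"offset":[0.25,-0.02,-1],"twist":[0,0,0],"fingers":0.3},
    {"offset":[0.6,-0.05,-1],"twist":[0,0,0],"fingers":0.3},
  ],
)

```text
clock: 19.85
position: [0.5211, -0.18, 0.1777]
ee_rot: [2.348, 2.079, 0.005]
force: [1.3, 0.5, -0.9]
width: 0.65
gripper_force: 0.0
```

Emit:
jog_arm(
  plan=[
    {"offset":[0.35,-0.03,0],"twist":[0,0,0],"fingers":0.3},
    {"offset":[0.7,-0.06,0],"twist":[0,0,0],"fingers":0.3},
    {"offset":[1,-0.09,0],"twist":[0,0,0],"fingers":0.3},
  ],
)

```text
clock: 20.23
position: [0.5238, -0.0261, 0.1749]
ee_rot: [-2.347, -2.088, -0.001]
force: [0.5, -0.3, 0.5]
width: 0.648
gripper_force: 0.0
```

Emit:
jog_arm(
  plan=[
    {"offset":[0.35,-0.03,0],"twist":[0,0,0],"fingers":0.3},
    {"offset":[0.7,-0.06,0],"twist":[0,0,0],"fingers":0.3},
    {"offset":[1,-0.09,0],"twist":[0,0,0],"fingers":0.3},
  ],
)

```text
clock: 20.6
position: [0.5279, 0.1244, 0.1748]
ee_rot: [-2.347, -2.087, -0.001]
force: [-0.0, 0.0, 0.5]
width: 0.65
gripper_force: 0.0
```

Emit:
jog_arm(
  plan=[
    {"offset":[0.35,-0.03,0],"twist":[0,0,0],"fingers":0.3},
    {"offset":[0.7,-0.06,0],"twist":[0,0,0],"fingers":0.3},
    {"offset":[1,-0.09,0],"twist":[0,0,0],"fingers":0.3},
    {"offset":[1,-0.09,0],"twist":[0,0,0],"fingers":0.3},
  ],
)

```text
clock: 21.1
position: [0.5313, 0.2776, 0.1742]
ee_rot: [-2.341, -2.093, -0.001]
force: [-0.9, -1.4, -1.0]
width: 0.652
gripper_force: 0.0
```

```bash
python3 - <<'E'
from h import *
o=observe();print(o["clock"],o["position"].round(4),o["force"],o["width"])
y=np.radians(83.2)
go([((.5355,.4055,.15),y)])
bins()
cv2.imwrite("pics/s7.png",cv2.resize(get_image("scene")[200:420,100:420,::-1],None,fx=2.4,fy=2.4))
E
```

```text
21.1 [0.5313 0.2776 0.1742] [-0.94677501 -1.40123433 -0.96445822] 0.6518544982667156
off [ 0.85  -0.067  0.163] tw [-0.0001 -0.0002  0.0012] rows>=2.1
bin_blue_in scene 0.93 [ 0.5118 -0.3062  0.005 ]
bin_blue_in side 0.57 [ 0.5096 -0.3146  0.005 ]
bin_orange_in scene 0.59 [ 0.6845 -0.0393  0.005 ]
bin_orange_in side 0.69 [ 0.6866 -0.0349  0.005 ]
```

View pics/s7.png

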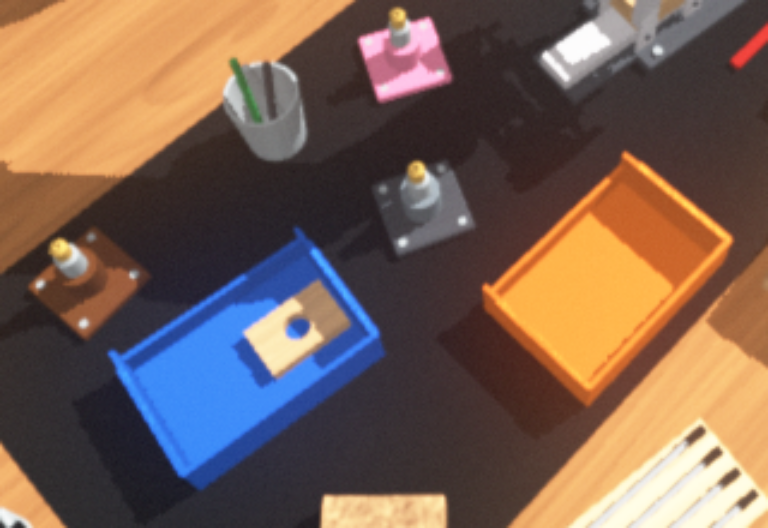

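The block lies flat in the blue bin at crop (298,330). Bins and gauge are unmoved. Starting the second cycle.

Emit:
jog_arm(
  plan=[
    {"offset":[0.35,-0.03,0],"twist":[0,0,0],"fingers":0.3},
    {"offset":[0.7,-0.06,0],"twist":[0,0,0],"fingers":0.3},
    {"offset":[0.85,-0.067,0.15],"twist":[0,0,0.001],"fingers":0.3},
    {"offset":[0.85,-0.067,0.35],"twist":[0,0,0.001],"fingers":0.3},
    {"offset":[0.85,-0.067,0.535],"twist":[0,0,0.001],"fingers":0.3},
    {"offset":[0.85,-0.067,0.535],"twist":[0,0,0.001],"fingers":0.3},
    {"offset":[0.85,-0.067,0.535],"twist":[0,0,0.001],"fingers":-1},
    {"offset":[0.85,-0.067,0.535],"twist":[0,0,0.001],"fingers":-1},
    {"offset":[0.85,-0.067,0.535],"twist":[0,0,0.001],"fingers":-1},
    {"offset":[0.85,-0.067,0.535],"twist":[0,0,0.001],"fingers":-1},
    {"offset":[0.85,-0.067,0.535],"twist":[0,0,0.001],"fingers":-1},
  ],
  newtons=25,
)

```text
clock: 22.82
position: [0.5348, 0.4011, 0.095]
ee_rot: [-2.351, -2.079, 0.005]
force: [-8.8, -2.0, 10.1]
width: 0.276
gripper_force: 25.0
```

Emit:
jog_arm(
  plan=[
    {"offset":[-0.1,0,0],"twist":[0,0,0],"fingers":-1},
    {"offset":[-0.2,0,0],"twist":[0,0,0],"fingers":-1},
    {"offset":[-0.3,0,0],"twist":[0,0,0],"fingers":-1},
    {"offset":[-0.4,0,0],"twist":[0,0,0],"fingers":-1},
    {"offset":[-0.5,0,0],"twist":[0,0,0],"fingers":-1},
    {"offset":[-0.6,0,0],"twist":[0,0,0],"fingers":-1},
    {"offset":[-0.68,0,0],"twist":[0,0,0],"fingers":-1},
    {"offset":[-0.74,0,0],"twist":[0,0,0],"fingers":-1},
    {"offset":[-0.77,0,0],"twist":[0,0,0],"fingers":-1},
    {"offset":[-0.79,0,0],"twist":[0,0,0],"fingers":-1},
    {"offset":[-0.79,0,0],"twist":[0,0,0],"fingers":-1},
  ],
)

```text
clock: 24.2
position: [0.5211, 0.2868, 0.095]
ee_rot: [-2.348, -2.08, -0.003]
force: [-5.2, 10.1, 1.5]
width: 0.274
gripper_force: 24.7
```

Emit:
jog_arm(
  plan=[
    {"offset":[0.1,0,0],"twist":[0,0,0],"fingers":-1},
    {"offset":[0.2,0,0],"twist":[0,0,0],"fingers":-1},
    {"offset":[0.3,0,0],"twist":[0,0,0],"fingers":-1},
    {"offset":[0.4,0,0],"twist":[0,0,0],"fingers":-1},
    {"offset":[0.5,0,0],"twist":[0,0,0],"fingers":-1},
    {"offset":[0.6,0,0],"twist":[0,0,0],"fingers":-1},
    {"offset":[0.7,0,0],"twist":[0,0,0],"fingers":-1},
    {"offset":[0.76,0,0],"twist":[0,0,0],"fingers":-1},
    {"offset":[0.8,0,0],"twist":[0,0,0],"fingers":-1},
    {"offset":[0.82,0,0],"twist":[0,0,0],"fingers":-1},
    {"offset":[0.82,0,0],"twist":[0,0,0],"fingers":-1},
  ],
)

```text
clock: 25.58
position: [0.5348, 0.4012, 0.095]
ee_rot: [-2.355, -2.078, 0.014]
force: [-16.7, -14.2, 18.7]
width: 0.275
gripper_force: 25.3
```

Emit:
jog_arm(
  plan=[
    {"offset":[0,0,0],"twist":[0,0,0],"fingers":0.3},
    {"offset":[0,0,0],"twist":[0,0,0],"fingers":0.3},
    {"offset":[0,0,0],"twist":[0,0,0],"fingers":0.3},
    {"offset":[0,0,-0.4],"twist":[0,0,0],"fingers":0.3},
    {"offset":[-0.1,0,-0.66],"twist":[0,0,0],"fingers":0.3},
    {"offset":[-0.5,-0.005,-0.66],"twist":[0,0,0],"fingers":0.7},
    {"offset":[-0.9,-0.01,-0.66],"twist":[0,0,0],"fingers":0.7},
  ],
)

```text
clock: 26.45
position: [0.5201, 0.2701, 0.1941]
ee_rot: [2.354, 2.08, 0.003]
force: [0.9, -0.5, -0.1]
width: 0.818
gripper_force: 0.0
```

Emit:
jog_arm(
  plan=[
    {"offset":[-0.4,-0.005,0],"twist":[0,0,0],"fingers":0.7},
    {"offset":[-0.75,-0.01,0],"twist":[0,0,0],"fingers":0.7},
    {"offset":[-0.9,-0.01,0],"twist":[0,0,0],"fingers":0.7},
    {"offset":[-0.9,-0.01,0],"twist":[0,0,0],"fingers":0.7},
    {"offset":[-0.9,-0.01,0],"twist":[0,0,0],"fingers":0.7},
  ],
)

```text
clock: 27.08
position: [0.502, 0.1392, 0.1935]
ee_rot: [-2.353, -2.081, -0.001]
force: [-0.4, 0.4, -0.3]
width: 0.847
gripper_force: 0.0
```

```bash
cat >> h.py <<'E'
def block(z=.046,cam_="wrist"):
    for s in regions_of("block_a_mid",cam_)[:3]:
        c=max(cv2.findContours(s["region"].astype(np.uint8),0,1)[0],key=cv2.contourArea)[:,0]
        print("blk",round(s["conf"],2),np.round(s["box"],2),[np.round(v,1) for v in cv2.minAreaRect((onplane(cam_,c,z)[:,:2]*1000).astype(np.float32))])
E
python3 - <<'E'
from h import *
o=observe();print(o["position"].round(4),o["force"],o["width"])
im=get_image("wrist"); cv2.imwrite("pics/w8.png",im[:,:,::-1])
block(); print(lm("block_a_mid","wrist"))
go([((.5,.121,.042),np.radians(83.2))])
# holes by circles
g=cv2.cvtColor(im,cv2.COLOR_RGB2GRAY)
print(cv2.HoughCircles(cv2.medianBlur(g[:300,250:390],3),cv2.HOUGH_GRADIENT,1,40,param1=80,param2=15,minRadius=9,maxRadius=22))
E
```

```text
[0.502  0.1392 0.1935] [-0.44157397  0.40590882 -0.31565094] 0.8473890073793164
blk 0.58 [0.37 0.   0.25 0.58] [array([508.8, 192.9]), array([180.4,  97.7]), np.float64(83.2)]
[]
off [-0.06   0.001  0.504] tw [-0.     -0.     -0.0005] rows>=1.2
  then 1x off [-0.06   0.001  0.504] rows>=1.2
[[[ 64.5 249.5  16.6]
  [ 65.5  97.5  13.6]]]
```

```bash
cat >> h.py <<'E'
def hole(im,c=None,z=.046):
    g=cv2.medianBlur(cv2.cvtColor(im,cv2.COLOR_RGB2GRAY)[150:300,270:370],3)
    r=cv2.HoughCircles(g,cv2.HOUGH_GRADIENT,1,40,param1=80,param2=12,minRadius=10,maxRadius=20)
    if r is None: return print("no hole")
    for x,y,q in r[0][:2]: print("hole px",x+270,y+150,"r",q,onplane("wrist",[x+270,y+150],z,c)[0].round(4))
E
python3 - <<'E'
from h import *
o=observe()["position"]; c=list(cam("wrist")); 
hole(cv2.imread("pics/w8.png")[:,:,::-1].copy())
c[0]=c[0]+np.array([.5015,.1365,.1928])-o
hole(cv2.imread("pics/w3.png")[:,:,::-1].copy(),c)
E
```

```text
hole px 314.5 249.5 r 17.0 [0.4993 0.1229 0.046 ]
hole px 315.5 242.5 r 13.8 [0.5004 0.1257 0.046 ]
hole px 284.5 177.5 r 15.0 [0.4849 0.1746 0.046 ]
```

Emit:
jog_arm(
  plan=[
    {"offset":[-0.12,0,0.4],"twist":[0,0,0],"fingers":0.7},
    {"offset":[-0.12,0,0.75],"twist":[0,0,0],"fingers":0.7},
    {"offset":[-0.12,0,1],"twist":[0,0,0],"fingers":0.7},
    {"offset":[-0.12,0,1],"twist":[0,0,0],"fingers":0.7},
    {"offset":[-0.12,0,1],"twist":[0,0,0],"fingers":0.7},
    {"offset":[-0.12,0,1],"twist":[0,0,0],"fingers":-1},
    {"offset":[-0.12,0,1],"twist":[0,0,0],"fingers":-1},
    {"offset":[-0.12,0,1],"twist":[0,0,0],"fingers":-1},
    {"offset":[-0.12,0,1],"twist":[0,0,0],"fingers":-1},
    {"offset":[-0.12,0,1],"twist":[0,0,0],"fingers":-1},
    {"offset":[-0.12,0,1],"twist":[0,0,0],"fingers":-1},
  ],
  newtons=20,
)

```text
clock: 28.6
position: [0.4997, 0.1197, 0.044]
ee_rot: [-2.355, -2.079, -0.001]
force: [-2.3, 0.5, 6.9]
width: 0.54
gripper_force: 20.0
```

Emit:
jog_arm(
  plan=[
    {"offset":[0,0,-0.3],"twist":[0,0,0],"fingers":-1},
    {"offset":[0,0,-0.6],"twist":[0,0,0],"fingers":-1},
    {"offset":[0,0,-0.98],"twist":[0,0,0],"fingers":-1},
    {"offset":[-0.33,0,-1],"twist":[0,0,0],"fingers":-1},
    {"offset":[-0.66,0.05,-1],"twist":[0,0,0],"fingers":-1},
    {"offset":[-0.99,0.1,-1],"twist":[0,0,0],"fingers":-1},
  ],
)

```text
clock: 29.35
position: [0.4956, -0.031, 0.1938]
ee_rot: [2.354, 2.08, 0.001]
force: [1.6, 0.2, -0.6]
width: 0.545
gripper_force: 20.0
```

Emit:
jog_arm(
  plan=[
    {"offset":[-0.3,0.05,-0.15],"twist":[0,0,0],"fingers":-1},
    {"offset":[-0.5,0.1,-0.3],"twist":[0,0,0],"fingers":-1},
    {"offset":[-0.71,0.14,-0.31],"twist":[0,0,0],"fingers":-1},
    {"offset":[-0.71,0.14,-0.31],"twist":[0,0,0],"fingers":-1},
    {"offset":[-0.71,0.14,-0.31],"twist":[0,0,0],"fingers":-1},
  ],
)

```text
clock: 29.98
position: [0.5032, -0.1373, 0.2396]
ee_rot: [-2.354, -2.078, 0.0]
force: [-0.7, 0.8, -0.5]
width: 0.543
gripper_force: 20.0
```

```bash
cat >> h.py <<'E'
def pin(im):
    hsv=cv2.cvtColor(im,cv2.COLOR_RGB2HSV); m=((hsv[...,0]>12)&(hsv[...,0]<32)&(hsv[...,1]>120)&(hsv[...,2]>90)).astype(np.uint8); m[215:]=0
    n,l,s,c=cv2.connectedComponentsWithStats(m)
    for i in range(1,n):
        if 120<s[i,4]<900 and s[i,2]<40:
            uv=[s[i,0]+s[i,2]/2,s[i,1]+s[i,3]-s[i,2]/2*.97]; P=onplane("wrist",uv,.092)[0]; o=observe(); T=R.from_rotvec(o["ee_rot"]).as_matrix()
            print("pin?",s[i],P.round(4),"rel",(T.T@(P-o["position"])).round(4))
E
python3 - <<'E'
from h import *
o=observe();print(o["clock"],o["position"].round(4),o["width"])
im=get_image("wrist");cv2.imwrite("pics/w9.png",im[:,:,::-1]); pin(im)
bins()
E
```

```text
29.975 [ 0.5032 -0.1373  0.2396] 0.5432285480219727
pin? [ 68  34  34  29 678] [ 0.3737 -0.0016  0.092 ] rel [ 0.1182 -0.1451  0.1478]
pin? [304 168  20  23 273] [ 0.5064 -0.1039  0.092 ] rel [ 0.0331 -0.0008  0.1476]
bin_blue_in scene 0.64 [ 0.5155 -0.3093  0.005 ]
bin_blue_in side 0.62 [0.6827 0.3133 0.005 ]
bin_orange_in scene 0.95 [ 0.6835 -0.0393  0.005 ]
bin_orange_in side 0.94 [ 0.6843 -0.0368  0.005 ]
```

```bash
cat >> h.py <<'E'
def edge(im,z=.0027):
    g=cv2.cvtColor(im,cv2.COLOR_RGB2GRAY).astype(float)
    for cs in ((265,285),(340,360)):
        p=g[195:250,cs[0]:cs[1]].mean(1); d=np.diff(p); k=int(d.argmax()); w=np.clip(d[max(k-2,0):k+3],0,None); print("wood edge row",195.5+((np.arange(max(k-2,0),max(k-2,0)+len(w)))*w).sum()/w.sum())
    q=g[295:330,300:330].mean(1); print("hole rim row ~",295+np.diff(q).argmin())
E
python3 - <<'E'
from h import *
for f in("w5","w9"): print(f); edge(cv2.imread(f"pics/{f}.png")[:,:,::-1].copy())
T=tool(np.radians(83)); o=observe()["position"]
for r in (216,218): print(T.T@(onplane("wrist",[315,r],o[2]-.0133)[0]-o))
go([((.5055,-.1058,.098),np.radians(83.2))])
E
```

```text
w5
wood edge row 215.3207313720099
wood edge row 215.3554964539007
hole rim row ~ 298
w9
wood edge row 210.55508697944123
wood edge row 210.64295081967214
hole rim row ~ 295
[ 0.04127998 -0.00015617  0.0133    ]
[ 0.04050346 -0.00015715  0.0133    ]
off [ 0.211 -0.012  0.946] tw [-0.     -0.     -0.0008] rows>=2.3
```

Emit:
jog_arm(
  plan=[
    {"offset":[0.206,-0.012,0.3],"twist":[0,0,0],"fingers":-1},
    {"offset":[0.206,-0.012,0.6],"twist":[0,0,0],"fingers":-1},
    {"offset":[0.206,-0.012,0.8],"twist":[0,0,0],"fingers":-1},
    {"offset":[0.206,-0.012,0.83],"twist":[0,0,0],"fingers":-1},
    {"offset":[0.206,-0.012,0.83],"twist":[0,0,0],"fingers":-1},
    {"offset":[0.206,-0.012,0.88],"twist":[0,0,0],"fingers":-1},
    {"offset":[0.206,-0.012,0.92],"twist":[0,0,0],"fingers":-1},
    {"offset":[0.206,-0.012,0.945],"twist":[0,0,0],"fingers":-1},
    {"offset":[0.206,-0.012,0.945],"twist":[0,0,0],"fingers":-1},
  ],
)

```text
clock: 31.45
position: [0.5053, -0.1071, 0.098]
ee_rot: [-2.355, -2.079, 0.0]
force: [-0.1, 0.3, -0.4]
width: 0.543
gripper_force: 20.0
```

Emit:
jog_arm(
  plan=[
    {"offset":[0,0,0.03],"twist":[0,0,0],"fingers":-1},
    {"offset":[0,0,0.07],"twist":[0,0,0],"fingers":-1},
    {"offset":[0,0,0.11],"twist":[0,0,0],"fingers":-1},
    {"offset":[0,0,0.11],"twist":[0,0,0],"fingers":-1},
  ],
)

```text
clock: 31.95
position: [0.5051, -0.1071, 0.0811]
ee_rot: [-2.355, -2.078, 0.001]
force: [0.1, -0.2, -0.3]
width: 0.541
gripper_force: 20.0
```

Free again past the bevel; continuing down.

Emit:
jog_arm(
  plan=[
    {"offset":[0,0,0.05],"twist":[0,0,0],"fingers":-1},
    {"offset":[0,0,0.1],"twist":[0,0,0],"fingers":-1},
    {"offset":[0,0,0.13],"twist":[0,0,0],"fingers":-1},
    {"offset":[0,0,0.155],"twist":[0,0,0],"fingers":-1},
    {"offset":[0,0,0.17],"twist":[0,0,0],"fingers":-1},
    {"offset":[0,0,0.17],"twist":[0,0,0],"fingers":-1},
  ],
)

```text
clock: 32.7
position: [0.5053, -0.1072, 0.0573]
ee_rot: [-2.355, -2.078, -0.001]
force: [-6.7, 0.9, 20.3]
width: 0.547
gripper_force: 20.0
```

Emit:
jog_arm(
  plan=[
    {"offset":[0,0,-0.25],"twist":[0,0,0],"fingers":-1},
    {"offset":[0,0,-0.55],"twist":[0,0,0],"fingers":-1},
    {"offset":[0,0,-0.7],"twist":[0,0,0],"fingers":-1},
    {"offset":[-0.3,0.03,-0.7],"twist":[0,0,0],"fingers":-1},
    {"offset":[-0.6,0.06,-0.7],"twist":[0,0,0],"fingers":-1},
    {"offset":[-0.9,0.1,-0.7],"twist":[0,0,0],"fingers":-1},
  ],
)

```text
clock: 33.45
position: [0.5036, -0.2441, 0.1613]
ee_rot: [2.354, 2.08, 0.001]
force: [0.0, 0.7, -0.2]
width: 0.542
gripper_force: 20.0
```

Emit:
jog_arm(
  plan=[
    {"offset":[-0.3,0.03,0],"twist":[0,0,0],"fingers":-1},
    {"offset":[-0.6,0.06,0],"twist":[0,0,0],"fingers":-1},
    {"offset":[-0.74,0.085,0],"twist":[0,0,0],"fingers":-1},
    {"offset":[-0.74,0.085,0],"twist":[0,0,0],"fingers":-1},
  ],
)

```text
clock: 33.95
position: [0.5017, -0.3567, 0.161]
ee_rot: [2.358, 2.075, -0.001]
force: [-0.5, 1.1, -0.0]
width: 0.542
gripper_force: 20.0
```

```bash
python3 - <<'E'
from h import *
o=observe();print(o["clock"],o["position"].round(4),o["width"])
go([((.506,-.354,.026),np.radians(83.2))])
bins(); get_image("wrist"); print([(c,onplane("wrist",u,.005)[0].round(4)) for c,u in lm("bin_blue_in","wrist")])
E
```

```text
33.95 [ 0.5017 -0.3567  0.161 ] 0.5420935277505601
off [0.023 0.026 0.9  ] tw [-0.      0.0002 -0.0014] rows>=2.2
bin_blue_in scene 0.74 [ 0.5079 -0.3094  0.005 ]
bin_blue_in side 0.9 [ 0.5035 -0.3193  0.005 ]
bin_orange_in scene 0.75 [ 0.6823 -0.038   0.005 ]
[(0.86, array([ 0.5083, -0.3108,  0.005 ]))]
```

Emit:
jog_arm(
  plan=[
    {"offset":[0.02,0.01,0.3],"twist":[0,0,-0.001],"fingers":-1},
    {"offset":[0.02,0.01,0.6],"twist":[0,0,-0.001],"fingers":-1},
    {"offset":[0.02,0.01,0.89],"twist":[0,0,-0.001],"fingers":-1},
    {"offset":[0.02,0.01,0.89],"twist":[0,0,-0.001],"fingers":-1},
    {"offset":[0.02,0.01,0.89],"twist":[0,0,-0.001],"fingers":-1},
    {"offset":[0.02,0.01,0.89],"twist":[0,0,-0.001],"fingers":0.3},
    {"offset":[0.02,0.01,0.89],"twist":[0,0,-0.001],"fingers":0.3},
    {"offset":[0.02,0.01,0.89],"twist":[0,0,-0.001],"fingers":0.3},
    {"offset":[0.02,0.01,0.5],"twist":[0,0,-0.001],"fingers":0.3},
    {"offset":[0.02,0.01,0.1],"twist":[0,0,-0.001],"fingers":0.3},
    {"offset":[0.02,0.01,-0.1],"twist":[0,0,-0.001],"fingers":0.3},
    {"offset":[0.3,-0.02,-0.1],"twist":[0,0,-0.001],"fingers":0.3},
    {"offset":[0.65,-0.05,-0.1],"twist":[0,0,-0.001],"fingers":0.3},
    {"offset":[1,-0.08,-0.1],"twist":[0,0,-0.001],"fingers":0.3},
  ],
)

```text
clock: 36.1
position: [0.5091, -0.2029, 0.1765]
ee_rot: [2.349, 2.086, 0.001]
force: [1.3, 0.4, 0.4]
width: 0.65
gripper_force: 0.0
```

Emit:
jog_arm(
  plan=[
    {"offset":[0.35,-0.03,0],"twist":[0,0,0],"fingers":0.3},
    {"offset":[0.7,-0.05,0],"twist":[0,0,0],"fingers":0.3},
    {"offset":[1,-0.07,0],"twist":[0,0,0],"fingers":0.3},
  ],
)

```text
clock: 36.48
position: [0.5164, -0.0519, 0.1765]
ee_rot: [-2.348, -2.087, -0.001]
force: [0.6, -0.5, -0.3]
width: 0.65
gripper_force: 0.0
```

Emit:
jog_arm(
  plan=[
    {"offset":[0.35,-0.03,0],"twist":[0,0,0],"fingers":0.3},
    {"offset":[0.7,-0.05,0],"twist":[0,0,0],"fingers":0.3},
    {"offset":[1,-0.07,0],"twist":[0,0,0],"fingers":0.3},
  ],
)

```text
clock: 36.85
position: [0.5236, 0.0982, 0.1765]
ee_rot: [-2.348, -2.087, -0.001]
force: [1.2, -0.6, -0.4]
width: 0.651
gripper_force: 0.0
```

Emit:
jog_arm(
  plan=[
    {"offset":[0.35,-0.03,0],"twist":[0,0,0],"fingers":0.3},
    {"offset":[0.7,-0.05,0],"twist":[0,0,0],"fingers":0.3},
    {"offset":[1,-0.07,0],"twist":[0,0,0],"fingers":0.3},
    {"offset":[1,-0.07,0],"twist":[0,0,0],"fingers":0.3},
  ],
)

```text
clock: 37.35
position: [0.5301, 0.251, 0.1759]
ee_rot: [-2.341, -2.093, -0.001]
force: [-0.0, -0.3, -0.2]
width: 0.65
gripper_force: 0.0
```

```bash
python3 - <<'E'
from h import *
o=observe();print(o["clock"],o["position"].round(4),o["force"].round(1))
go([((.535,.406,.094),np.radians(83.2))])
im=get_image("scene"); r=[q for q in regions_of("block_a_mid","scene")]
for q in r: print(round(q["conf"],2),(np.array(q["box"])*[640,480,640,480]).round())
cv2.imwrite("pics/s10.png",cv2.resize(im[200:420,100:420,::-1],None,fx=2.4,fy=2.4))
E
```

```text
37.35 [0.5301 0.251  0.1759] [-0.  -0.3 -0.2]
off [ 0.515 -0.041  0.274] tw [-0.0001 -0.0002  0.0011] rows>=1.4
  then 1x off [ 0.515 -0.045  0.273] rows>=1.4
0.77 [201. 315.  43.  44.]
0.53 [294. 145.  32.  49.]
```

Emit:
jog_arm(
  plan=[
    {"offset":[0.35,-0.03,0],"twist":[0,0,0],"fingers":0.3},
    {"offset":[0.7,-0.06,0],"twist":[0,0,0],"fingers":0.3},
    {"offset":[1,-0.085,0.1],"twist":[0,0,0.001],"fingers":0.3},
    {"offset":[1,-0.085,0.3],"twist":[0,0,0.001],"fingers":0.3},
    {"offset":[1,-0.085,0.545],"twist":[0,0,0.001],"fingers":0.3},
    {"offset":[1,-0.085,0.545],"twist":[0,0,0.001],"fingers":0.3},
    {"offset":[1,-0.085,0.545],"twist":[0,0,0.001],"fingers":-1},
    {"offset":[1,-0.085,0.545],"twist":[0,0,0.001],"fingers":-1},
    {"offset":[1,-0.085,0.545],"twist":[0,0,0.001],"fingers":-1},
    {"offset":[1,-0.085,0.545],"twist":[0,0,0.001],"fingers":-1},
    {"offset":[1,-0.085,0.545],"twist":[0,0,0.001],"fingers":-1},
  ],
  newtons=25,
)

```text
clock: 38.83
position: [0.5344, 0.3973, 0.095]
ee_rot: [-2.352, -2.079, 0.003]
force: [-6.7, -0.9, 7.5]
width: 0.252
gripper_force: 23.6
```

Emit:
jog_arm(
  plan=[
    {"offset":[-0.1,0,0],"twist":[0,0,0],"fingers":-1},
    {"offset":[-0.2,0,0],"twist":[0,0,0],"fingers":-1},
    {"offset":[-0.3,0,0],"twist":[0,0,0],"fingers":-1},
    {"offset":[-0.4,0,0],"twist":[0,0,0],"fingers":-1},
    {"offset":[-0.5,0,0],"twist":[0,0,0],"fingers":-1},
    {"offset":[-0.6,0,0],"twist":[0,0,0],"fingers":-1},
    {"offset":[-0.68,0,0],"twist":[0,0,0],"fingers":-1},
    {"offset":[-0.74,0,0],"twist":[0,0,0],"fingers":-1},
    {"offset":[-0.77,0,0],"twist":[0,0,0],"fingers":-1},
    {"offset":[-0.79,0,0],"twist":[0,0,0],"fingers":-1},
    {"offset":[-0.79,0,0],"twist":[0,0,0],"fingers":-1},
  ],
)

```text
clock: 40.2
position: [0.5205, 0.2821, 0.095]
ee_rot: [-2.351, -2.08, -0.003]
force: [-3.2, 7.3, 1.0]
width: 0.24
gripper_force: 20.9
```

Emit:
jog_arm(
  plan=[
    {"offset":[0.1,0,0],"twist":[0,0,0],"fingers":-1},
    {"offset":[0.2,0,0],"twist":[0,0,0],"fingers":-1},
    {"offset":[0.3,0,0],"twist":[0,0,0],"fingers":-1},
    {"offset":[0.4,0,0],"twist":[0,0,0],"fingers":-1},
    {"offset":[0.5,0,0],"twist":[0,0,0],"fingers":-1},
    {"offset":[0.6,0,0],"twist":[0,0,0],"fingers":-1},
    {"offset":[0.7,0,0],"twist":[0,0,0],"fingers":-1},
    {"offset":[0.76,0,0],"twist":[0,0,0],"fingers":-1},
    {"offset":[0.8,0,0],"twist":[0,0,0],"fingers":-1},
    {"offset":[0.82,0,0],"twist":[0,0,0],"fingers":-1},
    {"offset":[0.82,0,0],"twist":[0,0,0],"fingers":-1},
  ],
)

```text
clock: 41.58
position: [0.5343, 0.3967, 0.0949]
ee_rot: [2.357, 2.077, -0.014]
force: [-14.2, -15.2, 18.5]
width: 0.24
gripper_force: 26.2
```

Emit:
jog_arm(
  plan=[
    {"offset":[0,0,0],"twist":[0,0,0],"fingers":0.3},
    {"offset":[0,0,0],"twist":[0,0,0],"fingers":0.3},
    {"offset":[0,0,0],"twist":[0,0,0],"fingers":0.3},
    {"offset":[0,0,-0.4],"twist":[0,0,0],"fingers":0.3},
    {"offset":[-0.1,0,-0.66],"twist":[0,0,0],"fingers":0.3},
    {"offset":[-0.5,-0.005,-0.66],"twist":[0,0,0],"fingers":0.7},
    {"offset":[-0.9,-0.01,-0.66],"twist":[0,0,0],"fingers":0.7},
  ],
)

```text
clock: 42.45
position: [0.5186, 0.2666, 0.1941]
ee_rot: [2.353, 2.08, 0.003]
force: [0.7, -0.7, 1.1]
width: 0.813
gripper_force: 0.0
```

Emit:
jog_arm(
  plan=[
    {"offset":[-0.4,-0.005,0],"twist":[0,0,0],"fingers":0.7},
    {"offset":[-0.75,-0.01,0],"twist":[0,0,0],"fingers":0.7},
    {"offset":[-0.9,-0.01,0],"twist":[0,0,0],"fingers":0.7},
    {"offset":[-0.9,-0.01,0],"twist":[0,0,0],"fingers":0.7},
    {"offset":[-0.9,-0.01,0],"twist":[0,0,0],"fingers":0.7},
  ],
)

```text
clock: 43.08
position: [0.5005, 0.1355, 0.1935]
ee_rot: [-2.353, -2.081, -0.001]
force: [0.9, 0.2, -0.4]
width: 0.851
gripper_force: 0.0
```

```bash
python3 - <<'E'
from h import *
o=observe();print(o["position"].round(4),o["force"].round(1),o["width"])
im=get_image("wrist"); cv2.imwrite("pics/w11.png",im[:,:,::-1])
hole(im); block(); print(lm("block_a_mid","wrist"))
go([((.5,.1205,.042),np.radians(83.2))])
E
```

```text
[0.5005 0.1355 0.1935] [ 0.9  0.2 -0.4] 0.8513813463324326
hole px 317.5 243.5 r 12.1 [0.5006 0.1238 0.046 ]
[]
off [-0.049  0.005  0.504] tw [-0.     -0.     -0.0005] rows>=1.2
  then 1x off [-0.049  0.005  0.504] rows>=1.2
```

View pics/w11.png

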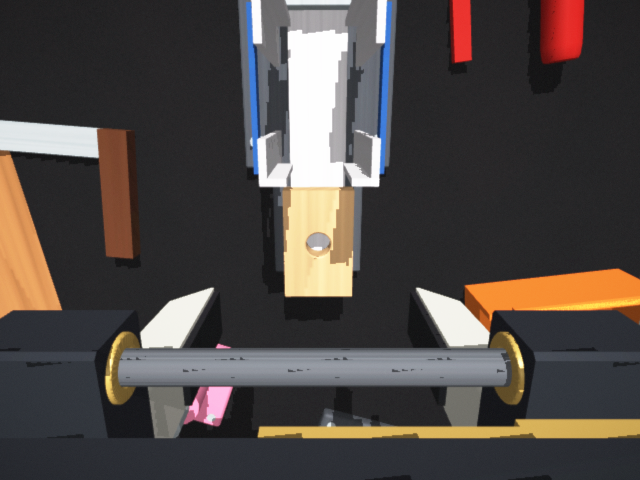

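The magazine is now empty. The last block is at (318,243) with a smaller hole, about 24 px. I'm gripping it and carrying it to the gauge.

Emit:
jog_arm(
  plan=[
    {"offset":[-0.095,0.01,0.4],"twist":[0,0,0],"fingers":0.7},
    {"offset":[-0.095,0.01,0.75],"twist":[0,0,0],"fingers":0.7},
    {"offset":[-0.095,0.01,1],"twist":[0,0,0],"fingers":0.7},
    {"offset":[-0.095,0.01,1],"twist":[0,0,0],"fingers":0.7},
    {"offset":[-0.095,0.01,1],"twist":[0,0,0],"fingers":0.7},
    {"offset":[-0.095,0.01,1],"twist":[0,0,0],"fingers":-1},
    {"offset":[-0.095,0.01,1],"twist":[0,0,0],"fingers":-1},
    {"offset":[-0.095,0.01,1],"twist":[0,0,0],"fingers":-1},
    {"offset":[-0.095,0.01,1],"twist":[0,0,0],"fingers":-1},
    {"offset":[-0.095,0.01,1],"twist":[0,0,0],"fingers":-1},
    {"offset":[-0.095,0.01,1],"twist":[0,0,0],"fingers":-1},
  ],
  newtons=20,
)

```text
clock: 44.6
position: [0.5001, 0.1195, 0.044]
ee_rot: [-2.355, -2.079, -0.001]
force: [-0.6, 0.6, 6.8]
width: 0.545
gripper_force: 20.0
```

Emit:
jog_arm(
  plan=[
    {"offset":[0,0,-0.3],"twist":[0,0,0],"fingers":-1},
    {"offset":[0,0,-0.6],"twist":[0,0,0],"fingers":-1},
    {"offset":[0,0,-0.98],"twist":[0,0,0],"fingers":-1},
    {"offset":[-0.33,0,-1],"twist":[0,0,0],"fingers":-1},
    {"offset":[-0.66,0.05,-1],"twist":[0,0,0],"fingers":-1},
    {"offset":[-0.99,0.1,-1],"twist":[0,0,0],"fingers":-1},
  ],
)

```text
clock: 45.35
position: [0.496, -0.0311, 0.1938]
ee_rot: [2.354, 2.08, 0.001]
force: [1.1, 0.1, 0.4]
width: 0.542
gripper_force: 20.0
```

Emit:
jog_arm(
  plan=[
    {"offset":[-0.3,0.05,-0.15],"twist":[0,0,0],"fingers":-1},
    {"offset":[-0.5,0.1,-0.3],"twist":[0,0,0],"fingers":-1},
    {"offset":[-0.71,0.14,-0.31],"twist":[0,0,0],"fingers":-1},
    {"offset":[-0.71,0.14,-0.31],"twist":[0,0,0],"fingers":-1},
    {"offset":[-0.71,0.14,-0.31],"twist":[0,0,0],"fingers":-1},
  ],
)

```text
clock: 45.98
position: [0.5036, -0.1375, 0.2396]
ee_rot: [-2.354, -2.078, 0.0]
force: [0.6, -0.3, -0.0]
width: 0.541
gripper_force: 20.0
```

```bash
python3 - <<'E'
from h import *
o=observe();print(o["clock"],o["position"].round(4),o["width"])
im=get_image("wrist");cv2.imwrite("pics/w12.png",im[:,:,::-1]); pin(im); edge(im)
bins()
E
```

```text
45.975 [ 0.5036 -0.1375  0.2396] 0.5414620982190966
pin? [ 67  34  35  28 682] [ 0.374  -0.0009  0.092 ] rel [ 0.1191 -0.1453  0.1478]
pin? [303 168  20  22 267] [ 0.5062 -0.1033  0.092 ] rel [ 0.0337 -0.0015  0.1476]
wood edge row 210.29916644959624
wood edge row 210.3835208471211
hole rim row ~ 301
bin_blue_in scene 0.97 [ 0.517  -0.3084  0.005 ]
bin_blue_in side 0.76 [ 0.5011 -0.3151  0.005 ]
bin_orange_in scene 0.86 [ 0.6857 -0.0407  0.005 ]
bin_orange_in side 0.69 [ 0.5082 -0.3438  0.005 ]
```

Emit:
jog_arm(
  plan=[
    {"offset":[0.206,-0.013,0.3],"twist":[0,0,0],"fingers":-1},
    {"offset":[0.206,-0.013,0.6],"twist":[0,0,0],"fingers":-1},
    {"offset":[0.206,-0.013,0.8],"twist":[0,0,0],"fingers":-1},
    {"offset":[0.206,-0.013,0.83],"twist":[0,0,0],"fingers":-1},
    {"offset":[0.206,-0.013,0.83],"twist":[0,0,0],"fingers":-1},
    {"offset":[0.206,-0.013,0.88],"twist":[0,0,0],"fingers":-1},
    {"offset":[0.206,-0.013,0.9],"twist":[0,0,0],"fingers":-1},
    {"offset":[0.206,-0.013,0.92],"twist":[0,0,0],"fingers":-1},
    {"offset":[0.206,-0.013,0.92],"twist":[0,0,0],"fingers":-1},
  ],
)

```text
clock: 47.45
position: [0.5057, -0.1073, 0.1019]
ee_rot: [-2.355, -2.079, 0.0]
force: [-0.1, 0.6, -0.6]
width: 0.543
gripper_force: 20.0
```

```bash
python3 - <<'E'
from h import *
o=observe();print(o["position"].round(4),o["force"].round(2),o["ft_torque"].round(3))
E
```

```text
[ 0.5057 -0.1073  0.1019] [-0.15  0.56 -0.64] [-0.149  0.05  -0.011]
```

Emit:
jog_arm(
  plan=[
    {"offset":[0,0,0.03],"twist":[0,0,0],"fingers":-1},
    {"offset":[0,0,0.06],"twist":[0,0,0],"fingers":-1},
    {"offset":[0,0,0.09],"twist":[0,0,0],"fingers":-1},
    {"offset":[0,0,0.11],"twist":[0,0,0],"fingers":-1},
    {"offset":[0,0,0.125],"twist":[0,0,0],"fingers":-1},
    {"offset":[0,0,0.125],"twist":[0,0,0],"fingers":-1},
  ],
)

```text
clock: 48.2
position: [0.506, -0.1075, 0.0843]
ee_rot: [-2.356, -2.079, -0.002]
force: [-5.1, 0.9, 17.9]
width: 0.538
gripper_force: 20.0
```

The block stuck on the bevel (TCP z 0.084, middle about 33–35 mm above the seat), so it goes to orange. Lifting and moving over the orange bin.

Emit:
jog_arm(
  plan=[
    {"offset":[0,0,-0.2],"twist":[0,0,0],"fingers":-1},
    {"offset":[0,0,-0.4],"twist":[0,0,0],"fingers":-1},
    {"offset":[0,0,-0.6],"twist":[0,0,0],"fingers":-1},
    {"offset":[0.1,0.25,-0.6],"twist":[0,0,0],"fingers":-1},
    {"offset":[0.25,0.5,-0.6],"twist":[0,0,0],"fingers":-1},
    {"offset":[0.4,0.8,-0.6],"twist":[0,0,0],"fingers":-1},
  ],
)

```text
clock: 48.95
position: [0.6332, -0.062, 0.1732]
ee_rot: [-2.355, -2.078, -0.001]
force: [1.1, -0.2, -1.0]
width: 0.544
gripper_force: 20.0
```

Emit:
jog_arm(
  plan=[
    {"offset":[0.1,0.2,0],"twist":[0,0,0],"fingers":-1},
    {"offset":[0.2,0.33,0],"twist":[0,0,0],"fingers":-1},
    {"offset":[0.2,0.33,0],"twist":[0,0,0],"fingers":-1},
    {"offset":[0.2,0.33,0],"twist":[0,0,0],"fingers":-1},
  ],
)

```text
clock: 49.45
position: [0.6844, -0.0398, 0.1729]
ee_rot: [-2.356, -2.078, 0.002]
force: [-0.1, -0.1, -0.1]
width: 0.544
gripper_force: 20.0
```

```bash
python3 - <<'E'
from h import *
o=observe();print(o["clock"],o["position"].round(4),o["width"])
bins(); get_image("wrist"); print([(c,onplane("wrist",u,.005)[0].round(4)) for c,u in lm("bin_orange_in","wrist")])
go([((.685,-.038,.028),np.radians(83))])
E
```

```text
49.45 [ 0.6844 -0.0398  0.1729] 0.5440679956855717
bin_blue_in scene 0.71 [ 0.512  -0.3114  0.005 ]
bin_blue_in side 0.16 [ 0.3384 -0.1516  0.005 ]
bin_orange_in scene 0.69 [ 0.681  -0.0353  0.005 ]
bin_orange_in side 0.86 [ 0.689  -0.0244  0.005 ]
[(0.72, array([ 0.6853, -0.0409,  0.005 ]))]
off [ 0.008 -0.001  0.97 ] tw [ 0.     -0.     -0.0004] rows>=2.3
```

Centred over orange; lowering, releasing and withdrawing.

Emit:
jog_arm(
  plan=[
    {"offset":[0,0,0.3],"twist":[0,0,0],"fingers":-1},
    {"offset":[0,0,0.6],"twist":[0,0,0],"fingers":-1},
    {"offset":[0,0,0.96],"twist":[0,0,0],"fingers":-1},
    {"offset":[0,0,0.96],"twist":[0,0,0],"fingers":-1},
    {"offset":[0,0,0.96],"twist":[0,0,0],"fingers":-1},
    {"offset":[0,0,0.96],"twist":[0,0,0],"fingers":0.3},
    {"offset":[0,0,0.96],"twist":[0,0,0],"fingers":0.3},
    {"offset":[0,0,0.96],"twist":[0,0,0],"fingers":0.3},
    {"offset":[0,0,0.5],"twist":[0,0,0],"fingers":0.3},
    {"offset":[0,0,0.1],"twist":[0,0,0],"fingers":0.3},
    {"offset":[0,0,-0.3],"twist":[0,0,0],"fingers":0.3},
    {"offset":[0.3,-0.3,-0.5],"twist":[0,0,0],"fingers":0.3},
    {"offset":[0.6,-0.7,-0.5],"twist":[0,0,0],"fingers":0.3},
    {"offset":[0.9,-0.95,-0.5],"twist":[0,0,0],"fingers":0.3},
  ],
)

```text
clock: 51.6
position: [0.5684, 0.1005, 0.2489]
ee_rot: [2.356, 2.078, 0.002]
force: [1.0, 1.1, 0.2]
width: 0.65
gripper_force: 0.0
```

Emit:
jog_arm(
  plan=[
    {"offset":[0.35,-0.1,0],"twist":[0,0,0],"fingers":0.3},
    {"offset":[0.7,-0.2,0],"twist":[0,0,0],"fingers":0.3},
    {"offset":[1,-0.3,0],"twist":[0,0,0],"fingers":0.3},
    {"offset":[1,-0.3,0],"twist":[0,0,0],"fingers":0.3},
  ],
)

```text
clock: 52.1
position: [0.5419, 0.2595, 0.2477]
ee_rot: [-2.346, -2.087, -0.0]
force: [-0.3, -0.6, -1.1]
width: 0.647
gripper_force: 0.0
```

```bash
python3 - <<'E'
from h import *
o=observe();print(o["clock"],o["position"].round(4),o["width"],o["force"].round(1))
im=get_image("scene"); cv2.imwrite("pics/s13.png",cv2.resize(im[100:420,90:490,::-1],None,fx=1.875,fy=1.875))
cv2.imwrite("pics/s13b.png",get_image("side")[:,:,::-1])
for n in("scene","side"):
    for t,z in dict(pusher_grip=.094,rail_end=.03).items():
        for c,u in lm(t,n,1): print(t,n,c,onplane(n,u,z)[0].round(4))
bins()
E
```

```text
52.1 [0.5419 0.2595 0.2477] 0.6474142818956656 [-0.3 -0.6 -1.1]
pusher_grip scene 0.92 [0.5335 0.4054 0.094 ]
rail_end scene 0.84 [0.4995 0.1232 0.03  ]
pusher_grip side 0.69 [ 0.6659 -0.0988  0.094 ]
rail_end side 0.76 [0.4975 0.1266 0.03  ]
bin_blue_in scene 0.74 [ 0.5141 -0.3099  0.005 ]
bin_blue_in side 0.87 [ 0.5072 -0.3113  0.005 ]
bin_orange_in scene 0.93 [ 0.6835 -0.0356  0.005 ]
bin_orange_in side 0.86 [ 0.6861 -0.0339  0.005 ]
```

View pics/s13.png

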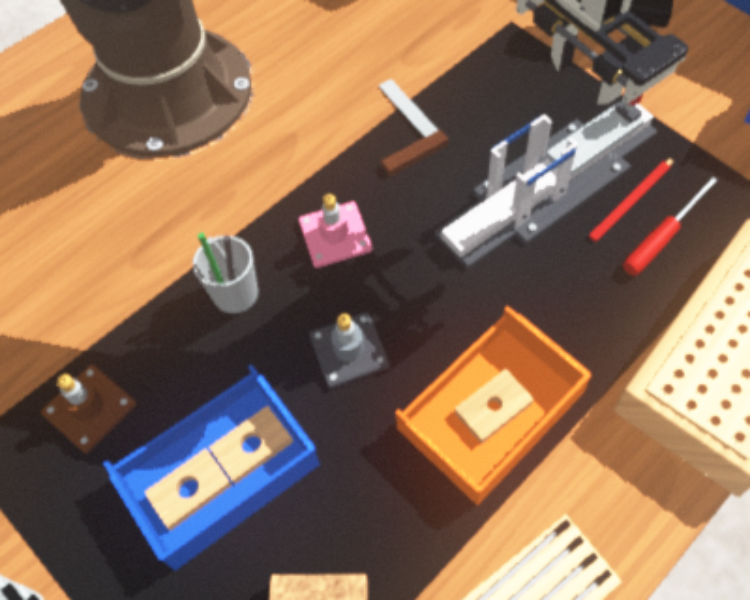

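All three blocks are in place: two good ones in blue at (188,487) and (250,440), and the tight one in orange at (495,402). The magazine is empty, the slide is against its back stop, and the robot is clear.

```bash
python3 -c "
from cell import *
print(sign_off())"
```

```text
the job is handed in; nothing more can be done
None
```

The job is handed in: of the three blocks in the magazine, two went down flat on the gauge and are in the blue bin, one stuck on the bevel and is in the orange bin, the slide is fully back, and the last picture showed nothing else on the bench out of place.

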